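# Count out a set of three equipment feet

## Task

Count out a set of three plastic equipment feet: first move the transmitter pack off the counting tray and lay it flat on the grey foam pad, then sweep exactly three of the five feet from the deck into the trough and shut the trough's lid. Then return the two spare feet to the tall-walled stock bin, and only after that tip the trough up by its bar so that the counted three pour into the shallow set box under the spout; finally lower the trough fully home, lid still shut. Do not knock the other things on the bench about.

Things in the scene. Friction and masses are not known exactly. Their poses are not given: they have to be found in the camera images.
- deck_edge (a point): Middle of the open +y edge, on the surface, of the counting tray's deck: fixed aluminium plate 94 mm above the bench, 180 mm along x, 220 mm along y (x -90..90, y -220..0 mm from here), walls 14 mm above the deck on the other three sides. Axes: z up, +y over the open edge into the trough (sweeping direction), +x along the trough towards its spout.
- trough_floor (a point): Fixed point in the tray (does not tip): middle of the steel trough's floor when home, 34 mm below the deck, 27 mm beyond its edge; axes as deck_edge. Trough 225 mm long in x, inside 46 wide, 32 deep, walls 3 mm, wall tops 2 mm below the deck; closed at the -x end, open at +x (spout, 112 mm from this point).
- spout (a point): Middle of the trough's open lip, at floor level; it lies on the hinge line about which the trough tips (hinge along the tray's y), 60 mm above the bench. Axes turn with the trough: x out of the spout.
- handle_bar (a point): Centre of the trough's handle: a black round bar, 10 mm thick, along the tray's y, 52 mm free between its two side arms, 40 mm clear of the trough's closed end. It lies 270 mm from the spout hinge, and 84 mm above the bench when home. Can be pinched across from above; it can turn between the fingers while it is lifted.
- trough (a joint): tip angle of the trough: 0 = home, level; grows as the handle bar end is lifted, to 1.25 rad. Light (about 2 N at the bar); falls back home if let go. The feet slide out of the spout at 0.5 to 0.9 rad.
- lid (a joint): the trough's clear plastic lid with dark free edge, 223 x 52 x 4 mm, hinged on top of the trough's outer (+y) wall: 0 = shut flat (its top 2 mm above the deck), 1.6 to 1.85 rad at the start = standing open, upright or leaning outward. Stiff hinge: it stays where left; a light push (under 2 N) moves it.
- lid_edge (a point): middle of the lid's free edge, 52 mm from its hinge line. The hinge line is 53.5 mm beyond the deck's edge (tray's +y) and 2 mm below the deck's level.
- foot1_center (a point): centre of a round black hard-plastic equipment foot, a disc 28 mm across and 12 mm high, 14 g; all five are alike and start flat on the deck. z along its axis.
- foot2_center (a point): centre of a round black hard-plastic equipment foot, a disc 28 mm across and 12 mm high, 14 g; all five are alike and start flat on the deck. z along its axis.
- foot3_center (a point): centre of a round black hard-plastic equipment foot, a disc 28 mm across and 12 mm high, 14 g; all five are alike and start flat on the deck. z along its axis.
- foot4_center (a point): centre of a round black hard-plastic equipment foot, a disc 28 mm across and 12 mm high, 14 g; all five are alike and start flat on the deck. z along its axis.
- foot5_center (a point): centre of a round black hard-plastic equipment foot, a disc 28 mm across and 12 mm high, 14 g; all five are alike and start flat on the deck. z along its axis.
- pack_center (a point): centre of the wireless transmitter pack: black box 80 (x) x 40 (y) x 22 (z) mm, about 110 g, with a stub aerial 8 mm thick and 22 mm long on its +x end; starts lying on the deck in front of the trough.
- pad: grey foam pad fixed on the bench, 150 (x) x 130 (y) x 8 mm; origin at the centre of its underside.
- stock_bin: open grey plastic stock bin, fixed to the bench, 120 x 120 mm, 45 mm high, walls 3 mm; origin at the centre of its underside. It and the pad may each be on either side of the tray.
- set_box: shallow open black box, fixed to the bench under the trough's spout, 120 x 120 mm, 30 mm high, walls 3 mm; origin at the centre of its underside.
- battery: bystander: block battery standing upright, 26 x 18 x 49 mm; origin at its underside.
- plug: bystander: cable plug standing upright, 19 mm across, 63 mm high; origin at its underside.
- tape: bystander: roll of tape lying flat, 100 mm across, 18 mm high; origin at its underside.
- driver: bystander: screwdriver lying on the bench, along its x.
- jar: bystander: jar, 60 mm across, 80 mm high; origin at its underside.
Mind the look-alikes: they are no part of the job. Leave any green look-alike of the part that bears foot2_center alone. There is more than one size of the part that bears pack_center; the job needs the smaller.

How it is judged:
On the way, in this order (a step that is already met when the one before it is completed fails the run):
1. the pack lies flat on the pad, let go (x of pack_center in the frame of pad between -0.06 and 0.06 m and y of pack_center in the frame of pad between -0.05 and 0.05 m and z of pack_center in the frame of pad below 0.026 m and angle between pack_center's own z axis and vertical below 0.15 rad and contact force between the fingers and pack below 0.05 N), for 0.2 s.
2. exactly three feet in the trough, the other two still on the deck (((x of foot1_center in the frame of trough_floor between -0.115 and 0.115 m and y of foot1_center in the frame of trough_floor between -0.025 and 0.025 m and z of foot1_center in the frame of trough_floor between 0 and 0.032 m) or (y of foot1_center in the frame of deck_edge between -0.222 and 0 m and z of foot1_center in the frame of deck_edge between 0 and 0.012 m)) and ((x of foot2_center in the frame of trough_floor between -0.115 and 0.115 m and y of foot2_center in the frame of trough_floor between -0.025 and 0.025 m and z of foot2_center in the frame of trough_floor between 0 and 0.032 m) or (y of foot2_center in the frame of deck_edge between -0.222 and 0 m and z of foot2_center in the frame of deck_edge between 0 and 0.012 m)) and ((x of foot3_center in the frame of trough_floor between -0.115 and 0.115 m and y of foot3_center in the frame of trough_floor between -0.025 and 0.025 m and z of foot3_center in the frame of trough_floor between 0 and 0.032 m) or (y of foot3_center in the frame of deck_edge between -0.222 and 0 m and z of foot3_center in the frame of deck_edge between 0 and 0.012 m)) and ((x of foot4_center in the frame of trough_floor between -0.115 and 0.115 m and y of foot4_center in the frame of trough_floor between -0.025 and 0.025 m and z of foot4_center in the frame of trough_floor between 0 and 0.032 m) or (y of foot4_center in the frame of deck_edge between -0.222 and 0 m and z of foot4_center in the frame of deck_edge between 0 and 0.012 m)) and ((x of foot5_center in the frame of trough_floor between -0.115 and 0.115 m and y of foot5_center in the frame of trough_floor between -0.025 and 0.025 m and z of foot5_center in the frame of trough_floor between 0 and 0.032 m) or (y of foot5_center in the frame of deck_edge between -0.222 and 0 m and z of foot5_center in the frame of deck_edge between 0 and 0.012 m)) and ((z of each of foot1_center, foot2_center, foot3_center in the frame of deck_edge below 0 m and z of each of foot4_center, foot5_center in the frame of deck_edge above 0 m) or (z of each of foot1_center, foot2_center, foot4_center in the frame of deck_edge below 0 m and z of each of foot3_center, foot5_center in the frame of deck_edge above 0 m) or (z of each of foot1_center, foot2_center, foot5_center in the frame of deck_edge below 0 m and z of each of foot3_center, foot4_center in the frame of deck_edge above 0 m) or (z of each of foot1_center, foot3_center, foot4_center in the frame of deck_edge below 0 m and z of each of foot2_center, foot5_center in the frame of deck_edge above 0 m) or (z of each of foot1_center, foot3_center, foot5_center in the frame of deck_edge below 0 m and z of each of foot2_center, foot4_center in the frame of deck_edge above 0 m) or (z of each of foot1_center, foot4_center, foot5_center in the frame of deck_edge below 0 m and z of each of foot2_center, foot3_center in the frame of deck_edge above 0 m) or (z of each of foot1_center, foot5_center in the frame of deck_edge above 0 m and z of each of foot2_center, foot3_center, foot4_center in the frame of deck_edge below 0 m) or (z of each of foot1_center, foot4_center in the frame of deck_edge above 0 m and z of each of foot2_center, foot3_center, foot5_center in the frame of deck_edge below 0 m) or (z of each of foot1_center, foot3_center in the frame of deck_edge above 0 m and z of each of foot2_center, foot4_center, foot5_center in the frame of deck_edge below 0 m) or (z of each of foot1_center, foot2_center in the frame of deck_edge above 0 m and z of each of foot3_center, foot4_center, foot5_center in the frame of deck_edge below 0 m))), for 0.2 s.
3. lid shut over the three (all of step 2 and value of joint lid below 0.1 rad), for 0.2 s.
4. both spares in the stock bin, the three still in the shut trough (value of joint lid below 0.1 rad and ((x of foot1_center in the frame of trough_floor between -0.115 and 0.115 m and y of foot1_center in the frame of trough_floor between -0.025 and 0.025 m and z of foot1_center in the frame of trough_floor between 0 and 0.032 m) or (horizontal distance between foot1_center and stock_bin below 0.065 m and height (world z) of foot1_center below 0.045 m)) and ((x of foot2_center in the frame of trough_floor between -0.115 and 0.115 m and y of foot2_center in the frame of trough_floor between -0.025 and 0.025 m and z of foot2_center in the frame of trough_floor between 0 and 0.032 m) or (horizontal distance between foot2_center and stock_bin below 0.065 m and height (world z) of foot2_center below 0.045 m)) and ((x of foot3_center in the frame of trough_floor between -0.115 and 0.115 m and y of foot3_center in the frame of trough_floor between -0.025 and 0.025 m and z of foot3_center in the frame of trough_floor between 0 and 0.032 m) or (horizontal distance between foot3_center and stock_bin below 0.065 m and height (world z) of foot3_center below 0.045 m)) and ((x of foot4_center in the frame of trough_floor between -0.115 and 0.115 m and y of foot4_center in the frame of trough_floor between -0.025 and 0.025 m and z of foot4_center in the frame of trough_floor between 0 and 0.032 m) or (horizontal distance between foot4_center and stock_bin below 0.065 m and height (world z) of foot4_center below 0.045 m)) and ((x of foot5_center in the frame of trough_floor between -0.115 and 0.115 m and y of foot5_center in the frame of trough_floor between -0.025 and 0.025 m and z of foot5_center in the frame of trough_floor between 0 and 0.032 m) or (horizontal distance between foot5_center and stock_bin below 0.065 m and height (world z) of foot5_center below 0.045 m)) and ((not (horizontal distance between foot1_center and stock_bin below 0.065 m) and not (horizontal distance between foot2_center and stock_bin below 0.065 m) and not (horizontal distance between foot3_center and stock_bin below 0.065 m) and horizontal distance between each of foot4_center, foot5_center and stock_bin below 0.065 m) or (not (horizontal distance between foot1_center and stock_bin below 0.065 m) and not (horizontal distance between foot2_center and stock_bin below 0.065 m) and horizontal distance between each of foot3_center, foot5_center and stock_bin below 0.065 m and not (horizontal distance between foot4_center and stock_bin below 0.065 m)) or (not (horizontal distance between foot1_center and stock_bin below 0.065 m) and not (horizontal distance between foot2_center and stock_bin below 0.065 m) and horizontal distance between each of foot3_center, foot4_center and stock_bin below 0.065 m and not (horizontal distance between foot5_center and stock_bin below 0.065 m)) or (not (horizontal distance between foot1_center and stock_bin below 0.065 m) and horizontal distance between each of foot2_center, foot5_center and stock_bin below 0.065 m and not (horizontal distance between foot3_center and stock_bin below 0.065 m) and not (horizontal distance between foot4_center and stock_bin below 0.065 m)) or (not (horizontal distance between foot1_center and stock_bin below 0.065 m) and horizontal distance between each of foot2_center, foot4_center and stock_bin below 0.065 m and not (horizontal distance between foot3_center and stock_bin below 0.065 m) and not (horizontal distance between foot5_center and stock_bin below 0.065 m)) or (not (horizontal distance between foot1_center and stock_bin below 0.065 m) and horizontal distance between each of foot2_center, foot3_center and stock_bin below 0.065 m and not (horizontal distance between foot4_center and stock_bin below 0.065 m) and not (horizontal distance between foot5_center and stock_bin below 0.065 m)) or (horizontal distance between each of foot1_center, foot5_center and stock_bin below 0.065 m and not (horizontal distance between foot2_center and stock_bin below 0.065 m) and not (horizontal distance between foot3_center and stock_bin below 0.065 m) and not (horizontal distance between foot4_center and stock_bin below 0.065 m)) or (horizontal distance between each of foot1_center, foot4_center and stock_bin below 0.065 m and not (horizontal distance between foot2_center and stock_bin below 0.065 m) and not (horizontal distance between foot3_center and stock_bin below 0.065 m) and not (horizontal distance between foot5_center and stock_bin below 0.065 m)) or (horizontal distance between each of foot1_center, foot3_center and stock_bin below 0.065 m and not (horizontal distance between foot2_center and stock_bin below 0.065 m) and not (horizontal distance between foot4_center and stock_bin below 0.065 m) and not (horizontal distance between foot5_center and stock_bin below 0.065 m)) or (horizontal distance between each of foot1_center, foot2_center and stock_bin below 0.065 m and not (horizontal distance between foot3_center and stock_bin below 0.065 m) and not (horizontal distance between foot4_center and stock_bin below 0.065 m) and not (horizontal distance between foot5_center and stock_bin below 0.065 m)))), for 0.2 s.
5. the trough tipped up with its lid shut, the two spares in the stock bin (value of joint lid below 0.1 rad and value of joint trough above 0.5 rad and ((not (horizontal distance between foot1_center and stock_bin below 0.065 m) and not (horizontal distance between foot2_center and stock_bin below 0.065 m) and not (horizontal distance between foot3_center and stock_bin below 0.065 m) and horizontal distance between each of foot4_center, foot5_center and stock_bin below 0.065 m) or (not (horizontal distance between foot1_center and stock_bin below 0.065 m) and not (horizontal distance between foot2_center and stock_bin below 0.065 m) and horizontal distance between each of foot3_center, foot5_center and stock_bin below 0.065 m and not (horizontal distance between foot4_center and stock_bin below 0.065 m)) or (not (horizontal distance between foot1_center and stock_bin below 0.065 m) and not (horizontal distance between foot2_center and stock_bin below 0.065 m) and horizontal distance between each of foot3_center, foot4_center and stock_bin below 0.065 m and not (horizontal distance between foot5_center and stock_bin below 0.065 m)) or (not (horizontal distance between foot1_center and stock_bin below 0.065 m) and horizontal distance between each of foot2_center, foot5_center and stock_bin below 0.065 m and not (horizontal distance between foot3_center and stock_bin below 0.065 m) and not (horizontal distance between foot4_center and stock_bin below 0.065 m)) or (not (horizontal distance between foot1_center and stock_bin below 0.065 m) and horizontal distance between each of foot2_center, foot4_center and stock_bin below 0.065 m and not (horizontal distance between foot3_center and stock_bin below 0.065 m) and not (horizontal distance between foot5_center and stock_bin below 0.065 m)) or (not (horizontal distance between foot1_center and stock_bin below 0.065 m) and horizontal distance between each of foot2_center, foot3_center and stock_bin below 0.065 m and not (horizontal distance between foot4_center and stock_bin below 0.065 m) and not (horizontal distance between foot5_center and stock_bin below 0.065 m)) or (horizontal distance between each of foot1_center, foot5_center and stock_bin below 0.065 m and not (horizontal distance between foot2_center and stock_bin below 0.065 m) and not (horizontal distance between foot3_center and stock_bin below 0.065 m) and not (horizontal distance between foot4_center and stock_bin below 0.065 m)) or (horizontal distance between each of foot1_center, foot4_center and stock_bin below 0.065 m and not (horizontal distance between foot2_center and stock_bin below 0.065 m) and not (horizontal distance between foot3_center and stock_bin below 0.065 m) and not (horizontal distance between foot5_center and stock_bin below 0.065 m)) or (horizontal distance between each of foot1_center, foot3_center and stock_bin below 0.065 m and not (horizontal distance between foot2_center and stock_bin below 0.065 m) and not (horizontal distance between foot4_center and stock_bin below 0.065 m) and not (horizontal distance between foot5_center and stock_bin below 0.065 m)) or (horizontal distance between each of foot1_center, foot2_center and stock_bin below 0.065 m and not (horizontal distance between foot3_center and stock_bin below 0.065 m) and not (horizontal distance between foot4_center and stock_bin below 0.065 m) and not (horizontal distance between foot5_center and stock_bin below 0.065 m)))), for 0.1 s.
At the end, for the whole second after the job is handed in: Three feet lie in the set box, the other two in the stock bin (centres inside the walls, below the rim); the pack lies flat on the pad, its centre within 60 x 50 mm of the pad's; the trough is home (0.06 rad), its lid shut (0.10 rad); all at rest (x of pack_center in the frame of pad between -0.06 and 0.06 m and y of pack_center in the frame of pad between -0.05 and 0.05 m and z of pack_center in the frame of pad below 0.026 m and angle between pack_center's own z axis and vertical below 0.15 rad and value of joint lid below 0.1 rad and value of joint trough below 0.06 rad and ((horizontal distance between foot1_center and set_box below 0.065 m and height (world z) of foot1_center below 0.03 m) or (horizontal distance between foot1_center and stock_bin below 0.065 m and height (world z) of foot1_center below 0.045 m)) and ((horizontal distance between foot2_center and set_box below 0.065 m and height (world z) of foot2_center below 0.03 m) or (horizontal distance between foot2_center and stock_bin below 0.065 m and height (world z) of foot2_center below 0.045 m)) and ((horizontal distance between foot3_center and set_box below 0.065 m and height (world z) of foot3_center below 0.03 m) or (horizontal distance between foot3_center and stock_bin below 0.065 m and height (world z) of foot3_center below 0.045 m)) and ((horizontal distance between foot4_center and set_box below 0.065 m and height (world z) of foot4_center below 0.03 m) or (horizontal distance between foot4_center and stock_bin below 0.065 m and height (world z) of foot4_center below 0.045 m)) and ((horizontal distance between foot5_center and set_box below 0.065 m and height (world z) of foot5_center below 0.03 m) or (horizontal distance between foot5_center and stock_bin below 0.065 m and height (world z) of foot5_center below 0.045 m)) and ((horizontal distance between each of foot1_center, foot2_center, foot3_center and set_box below 0.065 m and horizontal distance between each of foot4_center, foot5_center and stock_bin below 0.065 m) or (horizontal distance between each of foot1_center, foot2_center, foot4_center and set_box below 0.065 m and horizontal distance between each of foot3_center, foot5_center and stock_bin below 0.065 m) or (horizontal distance between each of foot1_center, foot2_center, foot5_center and set_box below 0.065 m and horizontal distance between each of foot3_center, foot4_center and stock_bin below 0.065 m) or (horizontal distance between each of foot1_center, foot3_center, foot4_center and set_box below 0.065 m and horizontal distance between each of foot2_center, foot5_center and stock_bin below 0.065 m) or (horizontal distance between each of foot1_center, foot3_center, foot5_center and set_box below 0.065 m and horizontal distance between each of foot2_center, foot4_center and stock_bin below 0.065 m) or (horizontal distance between each of foot1_center, foot4_center, foot5_center and set_box below 0.065 m and horizontal distance between each of foot2_center, foot3_center and stock_bin below 0.065 m) or (horizontal distance between each of foot1_center, foot5_center and stock_bin below 0.065 m and horizontal distance between each of foot2_center, foot3_center, foot4_center and set_box below 0.065 m) or (horizontal distance between each of foot1_center, foot4_center and stock_bin below 0.065 m and horizontal distance between each of foot2_center, foot3_center, foot5_center and set_box below 0.065 m) or (horizontal distance between each of foot1_center, foot3_center and stock_bin below 0.065 m and horizontal distance between each of foot2_center, foot4_center, foot5_center and set_box below 0.065 m) or (horizontal distance between each of foot1_center, foot2_center and stock_bin below 0.065 m and horizontal distance between each of foot3_center, foot4_center, foot5_center and set_box below 0.065 m)) and linear speed of each of foot1, foot2, foot3, foot4, foot5, pack below 0.02 m/s); the robot touches nothing.
It fails at once if a bystander is knocked away (more than 40 mm) (distance of any of battery, plug, tape, driver, jar from where it was at the start of the episode above 0.04 m).
It also fails if it takes over 72 s, if anything falls off the work surface, if the arm or the gripper's body presses on something with over 40 N, if the wrist force passes 120 N, or if a joint passes its speed limit or range.

## Robot

A 6-joint arm with a two-finger parallel gripper is mounted at the origin on the work surface. World frame = base frame: x ahead of the robot, y to its left, z up, the work surface at z = 0. Lengths are in m, angles in rad, forces in N, time in s.
With the tool pointing down it reaches from about 0.4 to 0.825 m from the base axis. Payload 7 kg.
Tool frame: the origin (TCP) lies at the very end of the fingers, on their centre line; the grasp point (between the pads) lies 19 mm behind it (arm.grip_depth is the z of the grasp point in the tool frame, in m); z points along the fingers, y is the line along which they close (so a half turn about z gives the same grasp; the last joint's range is limited). The gripper opens to 85 mm and grips with 20 to 120 N. Pads are 22 mm wide; open, the fingers measure 114 mm over their backs; the gripper's body (76 mm by 85 mm) begins 54 mm behind the grasp point. The pads swing forward as they close: fully open they stand 13 mm farther back than shut.
Start: joints at [-0.869, 0.359, 0.012, 0, -1.224, -0.288], TCP at [0.271, -0.618, 0.193] pointing down, gripper open.
Joint ranges: [-3.07, 3.07], [-1.43, 2.12], [-1.02, 1.25], [-3.03, 1.67], [-3.05, -0], [-3.03, 3.03]. Speed limits (rad/s): [2.39, 2.39, 3.01, 3.14, 3.14, 3.14].

## Interface

Orientations are given as a unit quaternion [x, y, z, w].
In Python, from bench import arm, vision gives the robot as it stands. The module is installed in compiled form; this text tells all that it offers.
- The arm moves only by the shell command python3 -m pendant 'ROWS' [OPENING] [FORCE]. ROWS is JSON, a list that holds one entry, the list of rows, each a list of 4 numbers: the shift along the tool's x, y, z in mm, then the turn about the tool's z in degrees. A call has 1 to 12 rows; each row shifts and turns the commanded pose from where the row before left it, along the tool's axes as they then stand; what a row does not reach is not made up. A row lasts 1/12 s, in which the tool goes at most 41.7 mm and 7.16 degrees, less where a joint would pass 70% of its speed; a pose out of reach is approached as far as the arm can. A call with a gripper value outside its range is refused whole. OPENING is the opening, from -1 (shut) to 1 (fully open), set as the call begins (- or left out, the last holds). The fingers move at their own pace and stop on an object; FORCE is the grip in N (left out, the last holds). Time passes only in rows, so rows that do not move let the fingers close. It gives the time, the measured TCP pose, the force, the opening and the grip force at its end, in the units of the state.
- arm.state(): the state, without advancing time (a new reading comes with each control period).
- vision.grab_frame(name): name is "side" or "top"; returns a dict with "frame" (400x640x3 uint8, blue, green, red), "fx", "fy", "cx", "cy" (pixels), "position" and "rotation" of the camera in the world. Camera axes: x right, y down, z forward; pixel columns grow to the right and rows downward; lengths in m; the calibration is good to about 2 mm. A picture is of the moment at which its call begins. There is no depth.
- arm.sign_off(): hands the job in; it is judged then, once.
The state is a dict: "clock": time; "joint_positions": joint angles; "joint_velocities": joint speeds; "joint_efforts": joint torques, N m; "tcp_pos": TCP position; "eef_rot": TCP orientation; "ft_force": force on the tool from outside, world axes, zero at the start; "moment": the same for the moment, N m; "gripper_width": finger opening in m; "grip_force": force on a finger pad.
Only numpy, scipy, OpenCV 4.12 (cv2) and the standard library are available. Lean on these libraries where they do the work, as an engineer would, in place of code of your own. Each camera call takes 0.05 s, during which the arm holds its last target. There are 200 camera calls.

## Working session

There is one attempt and no reset: what is moved stays moved. The work goes in short steps, Python scripts to look and compute and a shell command to move; the robot and the scene stay as the last step left them, time stands still between calls to the robot, and variables do not carry over. Pictures are saved under pics/ and viewed, at most 10 in all, crops included, and the job is handed in when it is done.

```bash
mkdir -p pics; cat > h.py <<'E'
import numpy as np, cv2
from bench import arm, vision
from scipy.spatial.transform import Rotation as R
def snap(name,out=None):
    f=vision.grab_frame(name)
    if out: cv2.imwrite('pics/'+out,f['frame'])
    return f
def rot(f):
    r=np.array(f['rotation'],float)
    return r if r.shape==(3,3) else R.from_quat(r).as_matrix()
def ray(f,u,v,z):
    d=rot(f)@np.array([(u-f['cx'])/f['fx'],(v-f['cy'])/f['fy'],1]); p=np.array(f['position'])
    return p+d*(z-p[2])/d[2]
def proj(f,P):
    c=rot(f).T@(np.array(P)-np.array(f['position'])); return f['fx']*c[0]/c[2]+f['cx'],f['fy']*c[1]/c[2]+f['cy']
def tool(P,yaw=None):
    s=arm.state(); r=R.from_quat(s['eef_rot']); d=r.inv().apply(np.array(P)-s['tcp_pos'])*1000
    return d.round(1)
E
python3 - <<'E'
from h import *
import pickle
F={}
for n in('top','side'):
    f=snap(n,n+'0.png');F[n]=f
    print(n,f['fx'],f['cx'],f['cy'],np.round(f['position'],3),np.round(rot(f),3).tolist())
pickle.dump(F,open('F0.pkl','wb'))
s=arm.state();print(s['clock'],R.from_quat(s['eef_rot']).as_matrix().round(3).tolist(),s['gripper_width'])
a=F['top']['frame'];print(a.shape)
cv2.imwrite('pics/topbig.png',cv2.resize(a,(800,500),interpolation=cv2.INTER_CUBIC))
E
```

```text
top 436.90601984797735 321.8523574462818 204.89284773346205 [0.416 0.021 1.148] [[-0.029, -0.988, 0.15], [-0.999, 0.033, 0.019], [-0.024, -0.149, -0.989]]
side 372.8360035261324 318.3955080741312 202.76278354722464 [ 0.38  -0.676  0.543] [[0.96, -0.165, 0.227], [-0.28, -0.498, 0.821], [-0.023, -0.851, -0.524]]
0.1 [[-0.916, -0.402, -0.001], [-0.402, 0.916, 0.001], [0.0, 0.001, -1.0]] 0.08558907558911816
(400, 640, 3)
```

View pics/topbig.png

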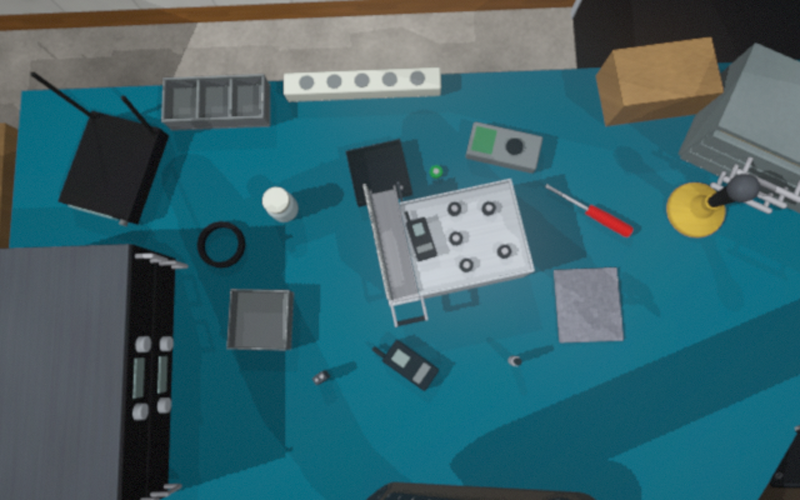

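View pics/side0.png

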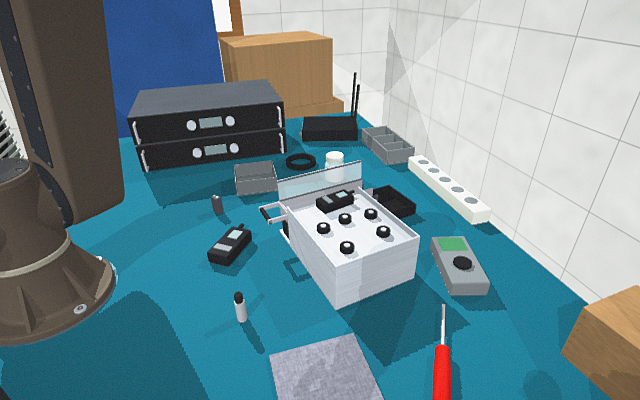

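The top picture (800 px scale) shows these things:
- Tray around (450,245), with the trough and its open lid on the left at (395,245), the spout up at the black set box (378,172) and the handle at (408,312).
- Feet at (455,209), (488,208), (456,238), (504,251) and (467,265). The green look-alike is at (437,171).
- Pack on the deck at (421,238). A larger pack stands on the bench at (410,364).
- Pad at (588,305) and stock bin at (260,320).

The deck pack fits the description: it is the smaller one and it lies in front of the trough. I'll confirm this in an enlarged crop.

```bash
python3 - <<'E'
from h import *
import pickle
F=pickle.load(open('F0.pkl','rb'));a=F['top']['frame']
c=a[135:300,270:440]
cv2.imwrite('pics/crop1.png',cv2.resize(c,None,fx=3.6,fy=3.6,interpolation=cv2.INTER_CUBIC))
f=F['top'];k=.8
g=lambda u,v,z:ray(f,u*k,v*k,z).round(3)
for n,u,v,z in [('padTL',554,269,.008),('padTR',617,267,.008),('padBR',622,340,.008),('padBL',559,342,.008),
 ('bin TL',230,290,.045),('TR',292,290,.045),('BR',290,349,.045),('BL',227,348,.045),
 ('setTL',347,151,.03),('setTR',404,141,.03),
 ('plug?',320,377,.02),('bat?',515,361,.02),('jar',277,200,.08),('tape',221,244,.018),('drvtip',548,186,.01),('drvend',632,233,.01),('bigpack',410,364,.03)]: print(n,g(u,v,z))
E
```

```text
padTL [ 0.551 -0.273  0.008]
padTR [ 0.551 -0.404  0.008]
padBR [ 0.4   -0.401  0.008]
padBL [ 0.4   -0.273  0.008]
bin TL [0.524 0.395 0.045]
TR [0.521 0.268 0.045]
BR [0.402 0.272 0.045]
BL [0.408 0.399 0.045]
setTL [0.816 0.154 0.03 ]
setTR [0.834 0.031 0.03 ]
plug? [0.344 0.217 0.02 ]
bat? [ 0.365 -0.179  0.02 ]
jar [0.7   0.291 0.08 ]
tape [0.625 0.425 0.018]
drvtip [ 0.729 -0.273  0.01 ]
drvend [ 0.621 -0.441  0.01 ]
bigpack [0.365 0.033 0.03 ]
```

View pics/crop1.png

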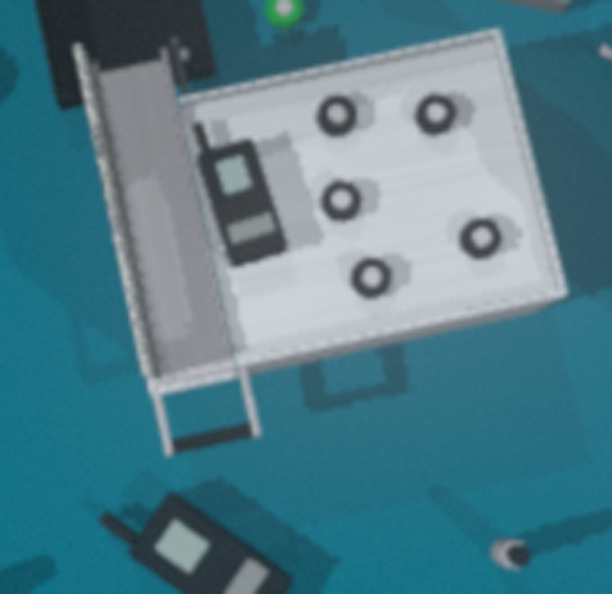

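Confirmed: the deck pack, centred at crop (243,203) with its aerial at (200,135), is the smaller one, and the five black feet sit on the deck. The green look-alike is off the tray at (284,8).

```bash
cat > m.py <<'E'
from h import *
import pickle
f=pickle.load(open('F0.pkl','rb'))['top']
g=lambda u,v,z:ray(f,270+(u+.5)/3.6-.5,135+(v+.5)/3.6-.5,z)
A=g(500,30,.108);B=g(565,292,.108)
C=g(180,97,.108);D=g(240,362,.108)
x=(A-B)[:2];print('far wall len',np.linalg.norm(x),'near',np.linalg.norm((C-D)[:2]),'y len',np.linalg.norm((A-C)[:2]),np.linalg.norm((B-D)[:2]))
x=x/np.linalg.norm(x);yaw=np.arctan2(x[1],x[0]);y=np.array([-x[1],x[0]])
ed=((A+B)/2)[:2]+y*.222
print('yaw',np.degrees(yaw),'deck_edge',ed)
def T(P):
    d=np.array(P)[:2]-ed; return np.array([d@x,d@y])
def W(a,b): return ed+x*a+y*b
E
python3 - <<'E'
from m import *
for n,u,v,z in [('C',180,97,.108),('D',240,362,.108),('f',337,116,.106),('f',436,114,.106),('f',342,200,.106),('f',481,238,.106),('f',372,277,.106),
('packTL',200,155,.116),('packTR',250,140,.116),('packBR',286,247,.116),('packBL',236,265,.116),('barL',175,445,.084),('barR',255,430,.084),('lid edge top',78,47,.145),('lid edge bot',150,383,.145)]:
    P=g(u,v,z);print(n,P.round(3),(T(P)*1000).round(0))
f2=pickle.load(open('F0.pkl','rb'))['side']
for a,b,z in[(-90,0,.094),(-90,-220,.108),(90,-220,.108)]: 
    print('side proj',a,b,np.round(proj(f2,[*W(a/1e3,b/1e3),z]),0))
E
```

```text
far wall len 0.1834887289243752 near 0.18447841918249183 y len 0.22233825755284192 0.22025763919597358
yaw 10.140396793383696 deck_edge [0.59008728 0.02663554]
C [0.68  0.043 0.108] [92.  0.]
D [0.499 0.009 0.108] [-93.  -2.]
f [ 0.664 -0.063  0.106] [  57. -101.]
f [ 0.663 -0.13   0.106] [  44. -167.]
f [ 0.606 -0.064  0.106] [ -0. -92.]
f [ 0.577 -0.155  0.106] [ -45. -177.]
f [ 0.553 -0.081  0.106] [ -55. -100.]
packTL [0.638 0.031 0.116] [48. -4.]
packTR [ 0.647 -0.003  0.116] [ 51. -39.]
packBR [ 0.574 -0.024  0.116] [-25. -47.]
packBL [0.563 0.009 0.116] [-30. -12.]
barL [0.447 0.054 0.084] [-136.   52.]
barR [ 0.455 -0.     0.084] [-138.   -3.]
lid edge top [0.707 0.109 0.145] [130.  60.]
lid edge bot [0.485 0.067 0.145] [-97.  58.]
side proj -90 0 [289. 212.]
side proj -90 -220 [337. 266.]
side proj 90 -220 [419. 236.]
```

```bash
cat >> h.py <<'E'
def go(P,head=None):
    "head: wanted world heading (deg) of tool y, mod 180; prints turn then shift in axes after the turn"
    s=arm.state(); r=R.from_quat(s['eef_rot']); y=r.apply([0,1,0]); h=np.degrees(np.arctan2(y[1],y[0]))
    t=0 if head is None else -((head-h+90)%180-90)
    r2=r*R.from_euler('z',t,degrees=True)
    print('turn',round(t,1),'shift',(r2.inv().apply(np.array(P)-s['tcp_pos'])*1000).round(1),'clock',round(s['clock'],2),'J6',round(s['joint_positions'][5],2))
E
python3 -c "
from h import *
go([.605,.003,.193],106)"
python3 -m pendant '[[[0,0,0,4],[0,0,0,4]]]' 0.4 40
python3 -c "
from h import *
go([.605,.003,.193],106)"
```

```text
turn 7.7 shift [-4.920e+02  5.046e+02 -5.000e-01] clock 0.1 J6 -0.29
clock: 0.27
tcp_pos: [0.2712, -0.6177, 0.1922]
eef_rot: [-0.135, 0.991, 0.001, -0.0]
ft_force: [0.0, -0.6, -1.2]
gripper_width: 0.0638
grip_force: 0.0
turn -0.5 shift [-4.919e+02  5.047e+02 -4.000e-01] clock 0.27 J6 -0.43
```

```bash
python3 -m pendant '[[[-15,15,0,0],[-25,25,0,0],[-25,25,0,0],[-25,25,0,0],[-25,25,0,0],[-25,25,0,0],[-25,25,0,0],[-25,25,0,0],[-25,25,0,0],[-25,25,0,0],[-25,25,0,0],[-25,25,0,0]]]'
python3 -m pendant '[[[-25,25,0,0],[-25,25,0,0],[-25,25,0,0],[-25,25,0,0],[-25,25,0,0],[-25,25,0,0],[-25,25,0,0],[-15,15,0,0],[-5,15,0,0],[0,0,0,0]]]'
python3 -c "
from h import *
go([.605,.003,.097],106)"
```

```text
clock: 1.27
tcp_pos: [0.4723, -0.2586, 0.1927]
eef_rot: [-0.137, 0.991, 0.0, -0.0]
ft_force: [1.1, -0.6, -0.6]
gripper_width: 0.0602
grip_force: 0.0
clock: 2.1
tcp_pos: [0.6046, -0.0075, 0.1919]
eef_rot: [-0.138, 0.99, 0.0, -0.001]
ft_force: [0.6, 0.2, 0.3]
gripper_width: 0.0596
grip_force: 0.0
turn -0.2 shift [-3.4 10.  94.9] clock 2.1 J6 -1.6
```

```bash
python3 -m pendant '[[[-3,10,20,0],[0,0,25,0],[0,0,25,0],[0,0,18,0],[0,0,7,0],[0,0,0,0]]]'
python3 - <<'E'
from h import *
go([.605,.003,.097],106)
f=snap('side');c=f['frame'][130:270,250:430]
cv2.imwrite('pics/g1.png',cv2.resize(c,None,fx=4,fy=4,interpolation=cv2.INTER_CUBIC))
E
```

```text
clock: 2.6
tcp_pos: [0.603, -0.0005, 0.0959]
eef_rot: [-0.136, 0.991, -0.0, -0.002]
ft_force: [0.0, 0.9, 0.6]
gripper_width: 0.06
grip_force: 0.0
turn -0.3 shift [-2.9  2.8 -1.1] clock 2.6 J6 -1.62
```

View pics/g1.png

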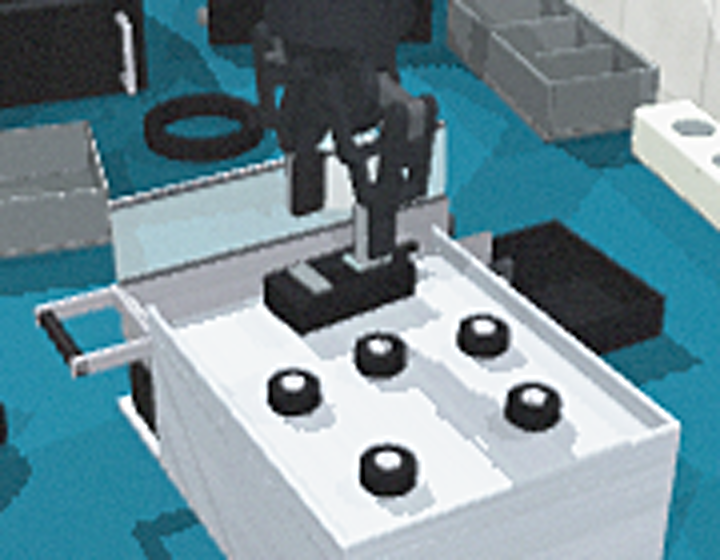

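```bash
python3 - <<'E'
from m import *
f2=pickle.load(open('F0.pkl','rb'))['side']
c=lambda P:((np.array(proj(f2,P))-[250,130])*4).round(0)
s=arm.state();r=R.from_quat(s['eef_rot']);p=np.array(s['tcp_pos'])
for z in(0,-7,-13,-20): print(z,[c(p+r.apply([dx,dy,z/1e3])) for dy in(-.045,-.03,.03,.045) for dx in(0,)])
for n,u,v in [('packTL',200,155),('packTR',250,140),('packBR',286,247),('packBL',236,265)]: print(n,c(g(u,v,.116)))
E
```

```text
far wall len 0.1834887289243752 near 0.18447841918249183 y len 0.22233825755284192 0.22025763919597358
yaw 10.140396793383696 deck_edge [0.59008728 0.02663554]
0 [array([384., 338.]), array([369., 325.]), array([309., 278.]), array([295., 267.])]
-7 [array([385., 327.]), array([369., 314.]), array([309., 268.]), array([295., 257.])]
-13 [array([385., 317.]), array([369., 305.]), array([309., 259.]), array([294., 248.])]
-20 [array([385., 306.]), array([369., 294.]), array([308., 248.]), array([294., 237.])]
packTL [377. 237.]
packTR [412. 263.]
packBR [299. 304.]
packBL [262. 277.]
```

The fingers look about 30 mm higher in the picture than the state says. I'll check whether the picture was stale.

```bash
python3 -m pendant '[[[0,0,0,0]]]'; python3 - <<'E'
from h import *
s=arm.state();print(np.round(s['joint_positions'],4),s['tcp_pos'])
f=snap('side');c=f['frame'][130:270,250:430]
c=cv2.resize(c,None,fx=4,fy=4,interpolation=cv2.INTER_CUBIC)
d=cv2.absdiff(c,cv2.imread('pics/g1.png')).max(2)>50
ys,xs=np.nonzero(d);print(d.sum(),xs.min() if len(xs) else 0,ys.max() if len(ys) else 0)
f=snap('top')['frame'][110:250,260:400]
t=cv2.resize(f,(560,560),interpolation=cv2.INTER_CUBIC)
cv2.imwrite('pics/g2.png',np.hstack([c[:, 150:390],t]))
E
```

```text
clock: 2.73
tcp_pos: [0.6052, 0.0, 0.099]
eef_rot: [-0.137, 0.991, -0.0, 0.001]
ft_force: [0.1, -0.5, 0.3]
gripper_width: 0.0599
grip_force: 0.0
[ 3.2280e-01  3.1950e-01 -2.7390e-01  6.0000e-04 -9.7600e-01 -1.6198e+00] [6.05204343e-01 1.72254920e-05 9.90135435e-02]
4797 255 474
```

View pics/g2.png

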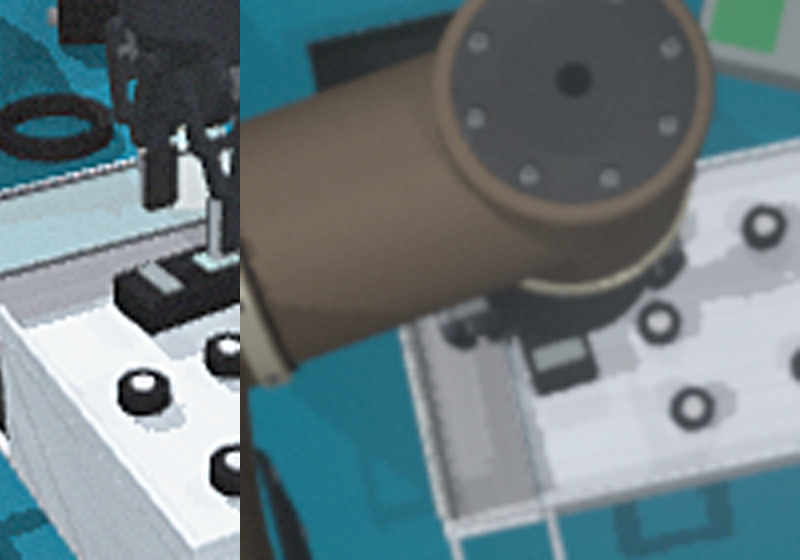

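```bash
python3 -m pendant '[[[0,0,0,0],[0,0,0,0],[0,0,0,0],[0,0,0,0],[0,0,0,0],[0,0,0,0]]]' -0.3 30
```

```text
clock: 3.33
tcp_pos: [0.6044, 0.0003, 0.0979]
eef_rot: [-0.137, 0.991, -0.0, 0.0]
ft_force: [0.1, 1.0, 0.7]
gripper_width: 0.0299
grip_force: 0.0
```

```bash
python3 -m pendant '[[[0,0,0,0],[0,0,0,0],[0,0,0,0]]]' 0.4 30; python3 - <<'E'
from h import *
f=snap('top')
for z in(.15,.18,.21): print(z,ray(f,341,184.4,z).round(3))
f=snap('side');s=arm.state();r=R.from_quat(s['eef_rot']);p=np.array(s['tcp_pos'])
for dy,u,v in((.037,327.5,183.2),(-.037,344.7,195)):
  q=[np.hypot(*(np.array(proj(f,p+r.apply([0,dy,-k/1e3])))-[u,v])) for k in range(0,60)]
  print(dy,int(np.argmin(q)),min(q))
E
```

```text
clock: 3.58
tcp_pos: [0.6044, 0.0002, 0.0978]
eef_rot: [-0.137, 0.991, -0.0, -0.0]
ft_force: [0.6, -0.9, -0.4]
gripper_width: 0.06
grip_force: 0.0
0.15 [ 0.614 -0.006  0.15 ]
0.18 [ 0.608 -0.005  0.18 ]
0.21 [ 0.602 -0.004  0.21 ]
0.037 39 2.1226757944427224
-0.037 44 0.40465122547049615
```

```bash
python3 -m pendant '[[[0,2,10,0],[0,0,8,0],[0,0,6,0],[0,0,4,0],[0,0,0,0]]]'; python3 - <<'E'
from h import *
f=snap('side');c=f['frame'][130:270,250:430]
cv2.imwrite('pics/g3.png',cv2.resize(c,None,fx=4,fy=4,interpolation=cv2.INTER_CUBIC))
E
```

```text
clock: 4.1
tcp_pos: [0.603, 0.0019, 0.0682]
eef_rot: [-0.137, 0.991, -0.0, -0.001]
ft_force: [0.0, -0.4, 0.2]
gripper_width: 0.0601
grip_force: 0.0
```

View pics/g3.png

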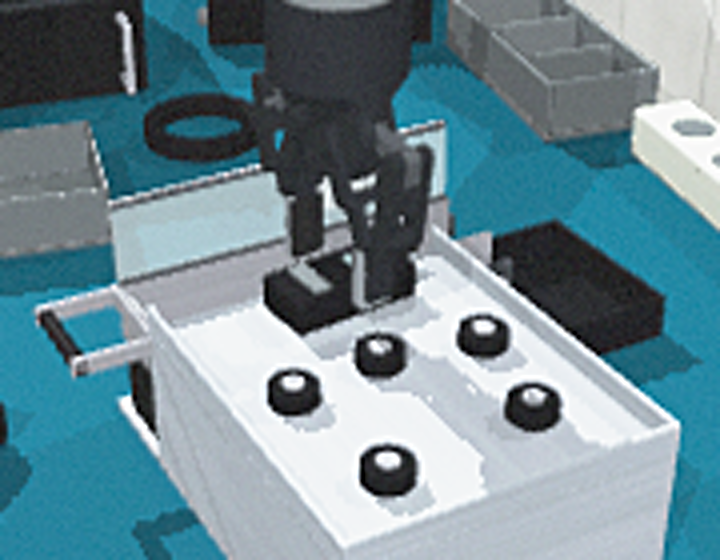

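The near fingertip is at (375,305) and the far one at (310,255), so both now straddle the pack. The reported TCP is about 30 mm below the true tip. I'll go 8 mm lower and grip.

```bash
python3 -m pendant '[[[0,0,5,0],[0,0,3,0],[0,0,0,0]]]'; python3 -m pendant '[[[0,0,0,0],[0,0,0,0],[0,0,0,0],[0,0,0,0]]]' -0.6 40
```

```text
clock: 4.4
tcp_pos: [0.6035, 0.0021, 0.0611]
eef_rot: [-0.137, 0.991, 0.0, -0.0]
ft_force: [0.1, 0.4, -0.1]
gripper_width: 0.0596
grip_force: 0.0
clock: 4.73
tcp_pos: [0.6041, 0.0022, 0.0622]
eef_rot: [-0.137, 0.991, 0.0, 0.0]
ft_force: [0.2, -0.5, 1.5]
gripper_width: 0.0391
grip_force: 41.6
```

```bash
python3 -m pendant '[[[0,0,-10,0],[0,0,-25,0],[0,0,-25,0],[0,0,-10,0],[0,0,0,0]]]'; python3 -c "
from h import *
go([.472,-.338,.132])"
```

```text
clock: 5.15
tcp_pos: [0.6057, 0.0025, 0.1353]
eef_rot: [-0.137, 0.991, 0.0, 0.003]
ft_force: [-0.3, 0.2, -1.2]
gripper_width: 0.0387
grip_force: 41.3
turn 0 shift [ 221.  -291.5    2.2] clock 5.15 J6 -1.62
```

```bash
python3 -m pendant '[[[10,-12,0,0],[20,-26,0,0],[22,-29,0,0],[22,-29,0,0],[22,-29,0,0],[22,-29,0,0],[22,-29,0,0],[22,-29,0,0],[22,-29,0,0],[20,-26,0,0],[12,-16,0,0],[6,-9,0,0]]]'; python3 -m pendant '[[[0,0,20,0],[0,0,30,0],[0,0,35,0],[0,0,30,0],[0,0,20,0],[0,0,10,0],[0,0,0,0]]]'; python3 -c "
from h import *
go([.472,-.338,-.022])"
```

```text
clock: 6.15
tcp_pos: [0.4666, -0.3409, 0.1303]
eef_rot: [-0.135, 0.991, 0.001, -0.001]
ft_force: [1.1, 0.7, -1.4]
gripper_width: 0.0393
grip_force: 41.3
clock: 6.73
tcp_pos: [0.467, -0.338, -0.0161]
eef_rot: [-0.137, 0.991, 0.001, -0.002]
ft_force: [-0.8, 0.1, -1.0]
gripper_width: 0.0389
grip_force: 41.2
turn 0 shift [-4.8 -1.3  5.9] clock 6.73 J6 -1.01
```

```bash
python3 -m pendant '[[[0,0,3,0],[0,0,3,0],[0,0,0,0],[0,0,0,0]]]'; python3 -m pendant '[[[0,0,1,0],[0,0,0,0]]]'
```

```text
clock: 7.07
tcp_pos: [0.4699, -0.3392, -0.0182]
eef_rot: [-0.137, 0.991, -0.0, 0.001]
ft_force: [0.1, 0.1, -1.8]
gripper_width: 0.0389
grip_force: 41.2
clock: 7.23
tcp_pos: [0.4696, -0.3391, -0.0196]
eef_rot: [-0.137, 0.991, -0.0, 0.001]
ft_force: [0.5, 0.5, -1.6]
gripper_width: 0.0387
grip_force: 41.2
```

```bash
python3 -m pendant '[[[0,0,2,0],[0,0,0,0]]]'; python3 -m pendant '[[[0,0,2,0],[0,0,0,0]]]'
```

```text
clock: 7.4
tcp_pos: [0.4692, -0.339, -0.0222]
eef_rot: [-0.137, 0.991, 0.0, 0.0]
ft_force: [-0.1, -0.3, -1.5]
gripper_width: 0.0385
grip_force: 41.2
clock: 7.57
tcp_pos: [0.4694, -0.3391, -0.0238]
eef_rot: [-0.137, 0.991, -0.0, 0.0]
ft_force: [-1.3, 1.3, 2.9]
gripper_width: 0.039
grip_force: 41.8
```

```bash
python3 -m pendant '[[[0,0,0,0],[0,0,0,0],[0,0,-5,0],[0,0,-15,0],[0,0,-25,0],[0,0,-25,-7],[0,0,-25,-7],[0,0,-25,-7],[0,0,-20,-7],[0,0,-10,-7],[0,0,0,-7],[0,0,0,-7]]]' 0.3 30; python3 -m pendant '[[[0,0,0,-7],[0,0,0,-7],[0,0,0,-7],[0,0,0,-7],[0,0,0,-7],[0,0,0,0]]]' -1; python3 - <<'E'
from m import *
go([*W(0,-.13),.125],10.1)
f=snap('top','t1.png')
print([(proj(f,[.472,-.338,.03]))])
a=f['frame'];c=a[200:290,420:520]
# pack location on pad: dark blob
m=(cv2.cvtColor(c,cv2.COLOR_BGR2GRAY)<45).astype(np.uint8)
n,l,st,ce=cv2.connectedComponentsWithStats(m)
for i in range(1,n):
    if st[i,4]>40: print(st[i],ray(f,*(ce[i]+[420,200]),.03).round(3))
E
```

```text
clock: 8.57
tcp_pos: [0.4698, -0.3392, 0.1274]
eef_rot: [-0.538, 0.843, -0.001, 0.001]
ft_force: [-0.4, 0.4, -0.3]
gripper_width: 0.0552
grip_force: 0.0
clock: 9.07
tcp_pos: [0.4692, -0.339, 0.1261]
eef_rot: [0.766, -0.643, 0.0, -0.0]
ft_force: [0.1, 0.6, 0.6]
gripper_width: -0.0002
grip_force: 0.0
far wall len 0.1834887289243752 near 0.18447841918249183 y len 0.22233825755284192 0.22025763919597358
yaw 10.140396793383696 deck_edge [0.59008728 0.02663554]
turn -0.1 shift [-208.8 -183.2    1.1] clock 9.07 J6 0.46
[(np.float64(473.2396285948144), np.float64(244.12384484023858))]
[ 75  59   7  31 172] [ 0.392 -0.394  0.03 ]
```

```bash
python3 -m pendant '[[[-12,-10,0,0],[-24,-21,0,0],[-26,-23,0,0],[-26,-23,0,0],[-26,-23,0,0],[-26,-23,0,0],[-26,-23,0,0],[-24,-21,0,0],[-13,-11,0,0],[-6,-5,0,0],[0,0,0,0],[0,0,0,0]]]'; python3 - <<'E'
from m import *
go([*W(0,-.13),.080],10.1)
c=snap('side')['frame'][130:270,250:430]
t=snap('top')['frame'][200:290,420:520]
c=cv2.resize(c,(514,400),interpolation=cv2.INTER_CUBIC);t=cv2.resize(t,(286,257),interpolation=cv2.INTER_CUBIC)
o=np.zeros((400,800,3),np.uint8);o[:,:514]=c;o[:257,514:]=t;cv2.imwrite('pics/g4.png',o)
E
```

```text
clock: 10.12
tcp_pos: [0.6139, -0.1025, 0.1256]
eef_rot: [0.764, -0.645, -0.0, 0.0]
ft_force: [-0.8, -0.4, -0.3]
gripper_width: -0.0001
grip_force: 0.0
far wall len 0.1834887289243752 near 0.18447841918249183 y len 0.22233825755284192 0.22025763919597358
yaw 10.140396793383696 deck_edge [0.59008728 0.02663554]
turn -0.5 shift [-1.3  0.7 45.6] clock 10.12 J6 0.02
```

View pics/g4.png

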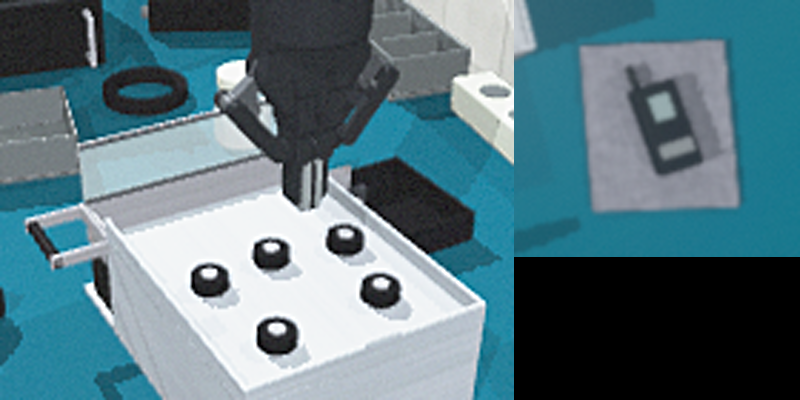

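The pack lies on the pad. The shut fingertip is at (304,208) in the crop; from it I get the true tip height.

```bash
python3 - <<'E'
from m import *
f=pickle.load(open('F0.pkl','rb'))['side']
s=arm.state();p=np.array(s['tcp_pos'])
for k in range(0,80,10): print(k,np.round(proj(f,p+[0,-.005,k/1e3]),1))
E
python3 -m pendant '[[[0,0,15,0],[0,0,10,0],[0,0,0,0]]]'
```

```text
far wall len 0.1834887289243752 near 0.18447841918249183 y len 0.22233825755284192 0.22025763919597358
yaw 10.140396793383696 deck_edge [0.59008728 0.02663554]
0 [356.2 219.8]
10 [356.4 215.6]
20 [356.5 211.4]
30 [356.7 207. ]
40 [356.8 202.6]
50 [357.  198.2]
60 [357.2 193.6]
70 [357.3 189. ]
clock: 10.47
tcp_pos: [0.6122, -0.1032, 0.0985]
eef_rot: [0.764, -0.646, -0.002, 0.001]
ft_force: [0.3, -0.0, -0.5]
gripper_width: 0.0
grip_force: 0.0
```

```bash
python3 -m pendant '[[[0,0,15,0],[0,0,10,0],[0,0,5,0],[0,0,0,0]]]'; python3 -m pendant '[[[0,0,3,0],[0,0,0,0]]]';python3 -m pendant '[[[0,0,3,0],[0,0,0,0]]]'|grep -E 'tcp|ft'
```

```text
clock: 10.8
tcp_pos: [0.6132, -0.1025, 0.0694]
eef_rot: [0.764, -0.645, -0.001, 0.001]
ft_force: [-0.2, 0.1, 0.3]
gripper_width: 0.0002
grip_force: 0.0
clock: 10.97
tcp_pos: [0.6144, -0.1022, 0.0678]
eef_rot: [0.764, -0.645, 0.0, 0.0]
ft_force: [0.4, -0.5, 0.2]
gripper_width: 0.0003
grip_force: 0.0
tcp_pos: [0.6143, -0.1021, 0.0647]
ft_force: [0.1, -0.3, 0.4]
```

```bash
for i in 1; do python3 -m pendant '[[[0,0,3,0],[0,0,0,0]]]'|grep -E 'tcp|ft'; python3 -m pendant '[[[0,0,3,0],[0,0,0,0]]]'|grep -E 'tcp|ft'; done
```

```text
tcp_pos: [0.6142, -0.1021, 0.0615]
ft_force: [-0.3, 0.6, -1.1]
tcp_pos: [0.6141, -0.1021, 0.0583]
ft_force: [0.1, 1.0, -0.8]
```

```bash
python3 -m pendant '[[[0,0,2,0],[0,0,0,0]]]'|grep -E 'tcp|ft'; python3 -m pendant '[[[0,0,2,0],[0,0,0,0]]]'|grep -E 'tcp|ft'
```

```text
tcp_pos: [0.6142, -0.1022, 0.0564]
ft_force: [-0.3, -0.1, 1.2]
tcp_pos: [0.6146, -0.1022, 0.0556]
ft_force: [-1.6, 1.3, 6.6]
```

```bash
python3 -m pendant '[[[0,0,2,0],[0,0,0,0]]]'|grep -E 'tcp|ft'; python3 - <<'E'
from h import *
c=snap('side')['frame'][150:250,290:420]
cv2.imwrite('pics/g5.png',cv2.resize(c,None,fx=5,fy=5,interpolation=cv2.INTER_CUBIC))
E
```

```text
tcp_pos: [0.6147, -0.1022, 0.0556]
ft_force: [-7.9, 3.3, 20.1]
```

View pics/g5.png

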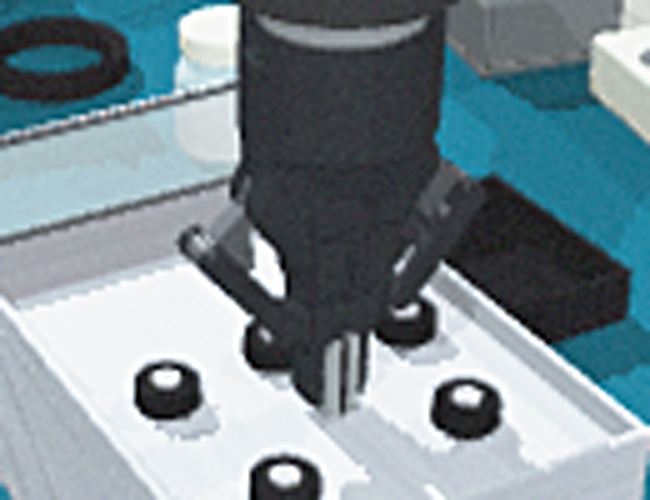

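```bash
python3 -m pendant '[[[0,0,-7,0],[0,0,0,0]]]'|grep -E 'clock|tcp|ft'; python3 - <<'E'
from m import *
f=pickle.load(open('F0.pkl','rb'))['side']
c=lambda P:((np.array(proj(f,P))-[290,150])*5).round(0)
s=arm.state();r=R.from_quat(s['eef_rot']);p=np.array(s['tcp_pos']);p[2]=.094
print('T',T(p),'c',c(p),[c(p+r.apply([a,b,0])) for a in(-.011,.011) for b in(-.0145,.0145)])
print([c([*W(a/1e3,b/1e3),.1]) for a,b in((57,-101),(44,-167),(0,-92),(-45,-177),(-55,-100))])
E
```

```text
clock: 12.18
tcp_pos: [0.6153, -0.1021, 0.0613]
ft_force: [0.3, 0.1, 0.2]
far wall len 0.1834887289243752 near 0.18447841918249183 y len 0.22233825755284192 0.22025763919597358
yaw 10.140396793383696 deck_edge [0.59008728 0.02663554]
T [ 0.00212208 -0.13118804] c [327. 405.] [array([344., 381.]), array([283., 401.]), array([372., 409.]), array([310., 429.])]
[array([401., 322.]), array([464., 410.]), array([275., 347.]), array([283., 490.]), array([167., 392.])]
```

```bash
python3 -m pendant '[[[-6,2,0,0],[-14,0,0,0],[-15,0,0,0],[-15,0,0,0],[-15,0,0,0],[-15,0,0,0],[-12,0,0,0],[-10,0,0,0],[-8,0,0,0],[-8,0,0,0],[-8,0,0,0],[0,0,0,0]]]'; python3 - <<'E'
from m import *
s=arm.state();print((T(s['tcp_pos'])*1000).round(1))
f=snap('top')
cv2.imwrite('pics/t2.png',f['frame'])
f=snap('side');f0=pickle.load(open('F0.pkl','rb'))['side']
a=f['frame']
for n,(x,y) in dict(a=(57,-101),b=(44,-167),c=(0,-92),d=(-45,-177),e=(-55,-100)).items():
    u,v=np.int32(np.round(proj(f,[*W(x/1e3,y/1e3),.1])));q=a[v-3:v+4,u-5:u+6];print(n,q.mean().round(),f0['frame'][v-3:v+4,u-5:u+6].mean().round())
E
```

```text
clock: 13.18
tcp_pos: [0.5911, 0.0228, 0.0598]
eef_rot: [0.765, -0.644, -0.0, -0.0]
ft_force: [0.6, -1.1, 0.6]
gripper_width: -0.0002
grip_force: 0.0
far wall len 0.1834887289243752 near 0.18447841918249183 y len 0.22233825755284192 0.22025763919597358
yaw 10.140396793383696 deck_edge [0.59008728 0.02663554]
[ 0.3 -3.9]
a 57.0 64.0
b 57.0 67.0
c 216.0 69.0
d 72.0 71.0
e 73.0 74.0
```

```bash
python3 -m pendant '[[[0,0,-20,0],[0,0,-20,0],[15,-7,-5,0],[25,-10,0,0],[25,-10,0,0],[25,-10,0,0],[20,-10,0,0],[13,-8,0,0],[6,-4,0,0],[0,0,0,0]]]'|grep tcp; python3 - <<'E'
from m import *
go([*W(.060,-.133),.061],10.1)
E
```

```text
tcp_pos: [0.6714, -0.0972, 0.1041]
far wall len 0.1834887289243752 near 0.18447841918249183 y len 0.22233825755284192 0.22025763919597358
yaw 10.140396793383696 deck_edge [0.59008728 0.02663554]
turn -0.5 shift [-3.2 -1.8 43.1] clock 14.12 J6 0.02
```

```bash
python3 -m pendant '[[[-3,-2,8,0],[0,0,15,0],[0,0,12,0],[0,0,8,0],[0,0,0,0],[0,0,0,0]]]'|grep -E 'tcp|ft'; python3 -m pendant '[[[-8,0,0,0],[-14,0,0,0],[-15,0,0,0],[-15,0,0,0],[-15,0,0,0],[-15,0,0,0],[-12,0,0,0],[-10,0,0,0],[-8,0,0,0],[-8,0,0,0],[-8,0,0,0],[0,0,0,0]]]'|grep -E 'tcp|ft'; python3 - <<'E'
from m import *
s=arm.state();print((T(s['tcp_pos'])*1000).round(1))
f=snap('side');f0=pickle.load(open('F0.pkl','rb'))['side']
a=f['frame']
for n,(x,y) in dict(a=(57,-101),b=(44,-167),c=(0,-92),d=(-45,-177),e=(-55,-100)).items():
    u,v=np.int32(np.round(proj(f,[*W(x/1e3,y/1e3),.1])));q=a[v-3:v+4,u-5:u+6];print(n,q.mean().round(),f0['frame'][v-3:v+4,u-5:u+6].mean().round())
E
```

```text
tcp_pos: [0.672, -0.0918, 0.0613]
ft_force: [0.2, -0.6, 0.5]
tcp_pos: [0.6508, 0.0351, 0.0618]
ft_force: [-0.1, -0.8, -0.6]
far wall len 0.1834887289243752 near 0.18447841918249183 y len 0.22233825755284192 0.22025763919597358
yaw 10.140396793383696 deck_edge [0.59008728 0.02663554]
[61.3 -2.3]
a 216.0 64.0
b 59.0 67.0
c 244.0 69.0
d 71.0 71.0
e 74.0 74.0
```

```bash
python3 -m pendant '[[[0,0,-20,0],[0,0,-20,0],[12,10,-5,0],[22,20,0,0],[22,20,0,0],[22,20,0,0],[22,20,0,0],[18,15,0,0],[10,8,0,0],[4,4,0,0],[0,0,0,0]]]'|grep tcp; python3 - <<'E'
from m import *
go([*W(-.056,-.135),.061],10.1)
E
```

```text
tcp_pos: [0.5574, -0.117, 0.1069]
far wall len 0.1834887289243752 near 0.18447841918249183 y len 0.22233825755284192 0.22025763919597358
yaw 10.140396793383696 deck_edge [0.59008728 0.02663554]
turn -0.5 shift [-0.6 -1.4 45.9] clock 16.58 J6 0.03
```

```bash
python3 -m pendant '[[[0,-1,10,0],[0,0,15,0],[0,0,12,0],[0,0,8,0],[0,0,0,0],[0,0,0,0]]]'|grep -E 'tcp|ft'; python3 -m pendant '[[[-8,0,0,0],[-14,0,0,0],[-15,0,0,0],[-15,0,0,0],[-15,0,0,0],[-15,0,0,0],[-12,0,0,0],[-10,0,0,0],[-8,0,0,0],[-8,0,0,0],[-10,0,0,0],[0,0,0,0]]]'|grep -E 'tcp|ft'; python3 -m pendant '[[[0,0,-20,0],[0,0,-25,0],[10,0,-20,0],[25,0,-10,0],[25,0,0,0],[20,0,0,0],[0,0,0,0]]]'|grep -E 'tcp|ft'; python3 - <<'E'
from m import *
s=arm.state();print((T(s['tcp_pos'])*1000).round(1))
f=snap('side');t=snap('top')
c=f['frame'][120:250,250:440];c=cv2.resize(c,(480,328),interpolation=cv2.INTER_CUBIC)
t=cv2.resize(t['frame'][130:270,270:400],(305,328),interpolation=cv2.INTER_CUBIC)
cv2.imwrite('pics/g6.png',np.hstack([c,t]))
E
```

```text
tcp_pos: [0.559, -0.1152, 0.0611]
ft_force: [-0.6, -0.3, 1.1]
tcp_pos: [0.5369, 0.0137, 0.0619]
ft_force: [-0.6, 0.2, 0.1]
tcp_pos: [0.5507, -0.0691, 0.1369]
ft_force: [0.7, -0.7, -0.3]
far wall len 0.1834887289243752 near 0.18447841918249183 y len 0.22233825755284192 0.22025763919597358
yaw 10.140396793383696 deck_edge [0.59008728 0.02663554]
[-55.6 -87.3]
```

View pics/g6.png

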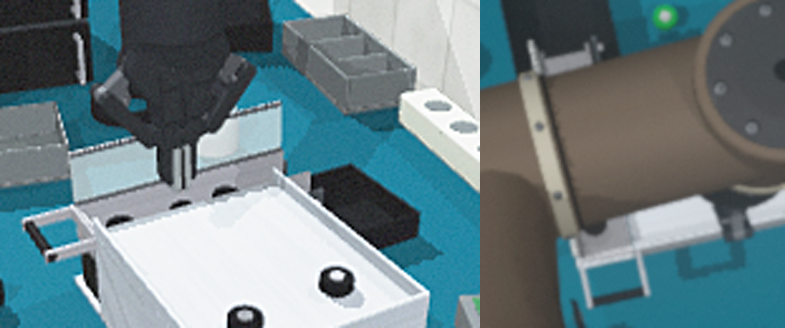

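The three feet sit in the trough at (120,220), (180,207) and (225,192), and the two spares are still on the deck. Next I'll shut the lid, working from outside it.

```bash
python3 -m pendant '[[[-12,-5,-5,0],[-25,-12,-5,0],[-30,-12,0,0],[-30,-12,0,0],[-30,-12,0,0],[-30,-12,0,0],[-18,-6,0,0],[-7,-3,0,0],[0,0,0,0]]]'|grep -E 'tcp|ft'; python3 - <<'E'
from m import *
go([*W(.018,.095),.080],10.1)
E
```

```text
tcp_pos: [0.5926, 0.1282, 0.1466]
ft_force: [0.5, -0.5, 0.0]
far wall len 0.1834887289243752 near 0.18447841918249183 y len 0.22233825755284192 0.22025763919597358
yaw 10.140396793383696 deck_edge [0.59008728 0.02663554]
turn -0.2 shift [ 4.5  2.3 66.6] clock 19.52 J6 -0.36
```

```bash
python3 -m pendant '[[[0,0,15,0],[0,0,25,0],[0,0,18,0],[0,0,8,0],[0,0,0,0]]]'|grep -E 'tcp|ft'; python3 -m pendant '[[[6,0,0,0],[8,0,0,0],[9,0,0,0],[9,0,0,0],[9,0,0,0],[9,0,0,0],[9,0,0,0],[7,0,0,0],[0,0,0,0]]]'|grep -E 'tcp|ft'; python3 - <<'E'
from m import *
s=arm.state();print((T(s['tcp_pos'])*1000).round(1))
E
```

```text
tcp_pos: [0.5912, 0.1243, 0.079]
ft_force: [-0.6, -0.5, 0.2]
tcp_pos: [0.6039, 0.0588, 0.0808]
ft_force: [-0.3, -0.1, -0.7]
far wall len 0.1834887289243752 near 0.18447841918249183 y len 0.22233825755284192 0.22025763919597358
yaw 10.140396793383696 deck_edge [0.59008728 0.02663554]
[19.2 29.2]
```

```bash
python3 -m pendant '[[[0,0,5,0],[0,0,5,0],[0,0,5,0],[0,0,4,0],[0,0,2,0],[0,0,0,0]]]'|grep -E 'tcp|ft'; python3 -m pendant '[[[0,0,1,0],[0,0,1,0],[0,0,0,0]]]'|grep -E 'tcp|ft'
```

```text
tcp_pos: [0.6033, 0.0605, 0.0589]
ft_force: [-0.8, -0.9, 0.7]
tcp_pos: [0.6038, 0.0605, 0.0578]
ft_force: [0.7, -0.0, -0.3]
```

```bash
python3 -m pendant '[[[0,0,1,0],[0,0,0,0]]]'|grep -E 'tcp|ft'; python3 -m pendant '[[[0,0,1,0],[0,0,0,0]]]'|grep -E 'tcp|ft'
```

```text
tcp_pos: [0.604, 0.0605, 0.0576]
ft_force: [-1.2, -0.1, 5.0]
tcp_pos: [0.604, 0.0605, 0.0575]
ft_force: [-4.7, -0.0, 12.0]
```

```bash
python3 -m pendant '[[[0,0,-20,0],[0,0,-25,0],[12,-2,-15,0],[28,-4,0,0],[30,-4,0,0],[30,-4,0,0],[30,-4,0,0],[30,-4,0,0],[22,-3,0,0],[10,-1,0,0],[4,0,0,0],[0,0,0,0]]]' 0.06 30; python3 - <<'E'
from m import *
go([*W(.045,-.167),.054],10.1)
# lid + spare check from cameras, numeric
f=snap('side');a=f['frame'];g_=cv2.cvtColor(a,cv2.COLOR_BGR2GRAY)
for n,(x,y) in dict(b=(45,-167),d=(-45,-177)).items():
    u,v=proj(f,[*W(x/1e3,y/1e3),.1]);u0,v0=int(u)-14,int(v)-12
    m=(g_[v0:v0+24,u0:u0+28]<70).astype(np.uint8);k,l,st,ce=cv2.connectedComponentsWithStats(m)
    i=1+np.argmax(st[1:,4]);print(n,st[i],'bbox centre',u0+st[i,0]+st[i,2]/2,v0+st[i,1]+st[i,3]/2,'pred',u,v)
E
```

```text
clock: 22.77
tcp_pos: [0.6623, -0.1289, 0.1155]
eef_rot: [0.764, -0.645, -0.0, 0.0]
ft_force: [-0.2, 0.2, -0.0]
gripper_width: 0.0453
grip_force: 0.0
far wall len 0.1834887289243752 near 0.18447841918249183 y len 0.22233825755284192 0.22025763919597358
yaw 10.140396793383696 deck_edge [0.59008728 0.02663554]
turn -0.5 shift [ 1.2 -1.4 61.5] clock 22.77 J6 0.07
b [  7   7  14  12 103] bbox centre 383.0 232.0 pred 383.2511939156044 231.88920310507945
d [  8   7  14  12 115] bbox centre 347.0 248.0 pred 346.688155296396 247.94245166969796
```

```bash
python3 -m pendant '[[[1,-1,12,0],[0,0,20,0],[0,0,15,0],[0,0,8,0],[0,0,4,0],[0,0,2,0],[0,0,0,0]]]'|grep -E 'tcp|ft'; python3 -m pendant '[[[0,0,0,0],[0,0,0,0],[0,0,0,0],[0,0,0,0]]]' -0.8 30
```

```text
tcp_pos: [0.6638, -0.1288, 0.0549]
ft_force: [-0.3, 0.6, -0.4]
clock: 23.73
tcp_pos: [0.6644, -0.1292, 0.0559]
eef_rot: [0.764, -0.645, 0.001, -0.001]
ft_force: [-0.6, 1.3, 4.4]
gripper_width: 0.0265
grip_force: 29.8
```

```bash
python3 -m pendant '[[[0,0,-15,0],[0,0,-25,0],[0,0,-25,0],[0,0,-10,0],[0,0,0,0]]]'; python3 - <<'E'
from m import *
go([.464,.362,.125])
E
```

```text
clock: 24.15
tcp_pos: [0.6655, -0.1294, 0.1334]
eef_rot: [0.764, -0.645, 0.002, -0.002]
ft_force: [0.5, -0.2, -0.4]
gripper_width: 0.0265
grip_force: 29.6
far wall len 0.1834887289243752 near 0.18447841918249183 y len 0.22233825755284192 0.22025763919597358
yaw 10.140396793383696 deck_edge [0.59008728 0.02663554]
turn 0 shift [-518.4  115.7    7.2] clock 24.15 J6 0.07
```

```bash
python3 -m pendant '[[[-15,3,0,0],[-28,6,0,0],[-34,8,0,0],[-34,8,0,0],[-34,8,0,0],[-34,8,0,0],[-34,8,0,0],[-34,8,0,0],[-34,8,0,0],[-34,8,0,0],[-34,8,0,0],[-34,8,0,0]]]'|grep tcp; python3 -m pendant '[[[-34,8,0,0],[-34,8,0,0],[-30,7,0,0],[-20,4,0,0],[-12,2,0,0],[-5,0,0,0],[0,0,0,0]]]'; python3 - <<'E'
from m import *
go([.464,.362,.0])
E
```

```text
tcp_pos: [0.5093, 0.2345, 0.1287]
clock: 25.73
tcp_pos: [0.4593, 0.3617, 0.129]
eef_rot: [0.765, -0.644, 0.0, 0.001]
ft_force: [-0.1, -0.4, 1.0]
gripper_width: 0.0263
grip_force: 29.6
far wall len 0.1834887289243752 near 0.18447841918249183 y len 0.22233825755284192 0.22025763919597358
yaw 10.140396793383696 deck_edge [0.59008728 0.02663554]
turn 0 shift [  0.4  -4.8 129. ] clock 25.73 J6 -0.83
```

```bash
python3 -m pendant '[[[0,-4,15,0],[0,0,30,0],[0,0,35,0],[0,0,28,0],[0,0,14,0],[0,0,6,0],[0,0,0,0],[0,0,0,0]]]'; python3 -m pendant '[[[0,0,0,0],[0,0,0,0],[0,0,0,0],[0,0,-10,0],[0,0,-25,0],[0,0,-35,0],[0,0,-35,0],[0,0,-20,0],[0,0,0,0]]]' 0.06; python3 - <<'E'
from m import *
go([*W(-.045,-.177),.118],10.1)
E
```

```text
clock: 26.4
tcp_pos: [0.4646, 0.3617, 0.0024]
eef_rot: [0.764, -0.645, 0.0, -0.0]
ft_force: [0.1, -0.1, 1.2]
gripper_width: 0.0265
grip_force: 29.6
clock: 27.15
tcp_pos: [0.4662, 0.3647, 0.1338]
eef_rot: [0.765, -0.644, 0.0, -0.005]
ft_force: [-0.4, 1.0, -0.1]
gripper_width: 0.0454
grip_force: 0.0
far wall len 0.1834887289243752 near 0.18447841918249183 y len 0.22233825755284192 0.22025763919597358
yaw 10.140396793383696 deck_edge [0.59008728 0.02663554]
turn -0.3 shift [531.6 -17.7  12.7] clock 27.15 J6 -0.83
```

```bash
python3 -m pendant '[[[15,0,0,0],[28,-1,0,0],[35,-1,0,0],[35,-1,0,0],[35,-1,0,0],[35,-1,0,0],[35,-1,0,0],[35,-1,0,0],[35,-1,0,0],[35,-1,0,0],[35,-1,0,0],[35,-1,0,0]]]'|grep tcp; python3 -m pendant '[[[35,-2,0,0],[35,-2,0,0],[30,-1,0,0],[22,-1,0,0],[14,0,0,0],[5,0,0,0],[0,0,0,0]]]'; python3 - <<'E'
from m import *
go([*W(-.045,-.177),.054],10.1)
E
```

```text
tcp_pos: [0.5403, -0.0256, 0.127]
clock: 28.73
tcp_pos: [0.57, -0.1627, 0.1265]
eef_rot: [0.764, -0.645, -0.0, 0.0]
ft_force: [0.5, 0.7, -0.5]
gripper_width: 0.0451
grip_force: 0.0
far wall len 0.1834887289243752 near 0.18447841918249183 y len 0.22233825755284192 0.22025763919597358
yaw 10.140396793383696 deck_edge [0.59008728 0.02663554]
turn -0.5 shift [-5.8 -8.2 72.5] clock 28.73 J6 0.12
```

```bash
python3 -m pendant '[[[-6,-8,5,0],[0,0,18,0],[0,0,20,0],[0,0,15,0],[0,0,8,0],[0,0,4,0],[0,0,2,0],[0,0,0,0]]]'|grep -E 'tcp|ft'; python3 -m pendant '[[[0,0,0,0],[0,0,0,0],[0,0,0,0],[0,0,0,0]]]' -0.8 30; python3 -m pendant '[[[0,0,-15,0],[0,0,-25,0],[0,0,-25,0],[0,0,-10,0],[0,0,0,0]]]'; python3 - <<'E'
from m import *
go([.464,.306,.125])
E
```

```text
tcp_pos: [0.5779, -0.1536, 0.055]
ft_force: [-0.3, -0.7, 0.2]
clock: 29.73
tcp_pos: [0.5784, -0.1541, 0.0559]
eef_rot: [0.764, -0.645, 0.001, -0.001]
ft_force: [-1.3, 1.3, 5.0]
gripper_width: 0.0259
grip_force: 29.8
clock: 30.15
tcp_pos: [0.5794, -0.1544, 0.133]
eef_rot: [0.764, -0.645, 0.002, -0.002]
ft_force: [-0.3, -0.4, -0.3]
gripper_width: 0.0266
grip_force: 29.6
far wall len 0.1834887289243752 near 0.18447841918249183 y len 0.22233825755284192 0.22025763919597358
yaw 10.140396793383696 deck_edge [0.59008728 0.02663554]
turn 0 shift [-473.2   36.     7.3] clock 30.15 J6 0.1
```

```bash
python3 -m pendant '[[[-15,1,0,0],[-28,2,0,0],[-34,3,0,0],[-34,3,0,0],[-34,3,0,0],[-34,3,0,0],[-34,3,0,0],[-34,3,0,0],[-34,3,0,0],[-34,3,0,0],[-34,3,0,0],[-34,3,0,0]]]'|grep tcp; python3 -m pendant '[[[-34,2,0,0],[-28,1,0,0],[-20,0,0,0],[-8,0,0,0],[0,0,0,0]]]'; python3 - <<'E'
from m import *
go([.464,.306,.0])
E
```

```text
tcp_pos: [0.4792, 0.219, 0.129]
clock: 31.57
tcp_pos: [0.4616, 0.3072, 0.1287]
eef_rot: [0.765, -0.644, -0.0, 0.001]
ft_force: [0.6, -0.3, -0.3]
gripper_width: 0.0264
grip_force: 29.6
far wall len 0.1834887289243752 near 0.18447841918249183 y len 0.22233825755284192 0.22025763919597358
yaw 10.140396793383696 deck_edge [0.59008728 0.02663554]
turn 0 shift [  1.5  -2.3 128.7] clock 31.57 J6 -0.77
```

```bash
python3 -m pendant '[[[0,-2,15,0],[0,0,30,0],[0,0,35,0],[0,0,28,0],[0,0,14,0],[0,0,6,0],[0,0,0,0],[0,0,0,0]]]'|grep tcp; python3 -m pendant '[[[0,0,0,0],[0,0,0,0],[0,0,0,0],[0,0,-10,0],[0,0,-25,0],[0,0,-35,0],[0,0,-35,0],[0,0,-20,0],[0,0,0,0]]]' 0.06; python3 - <<'E'
from m import *
go([*W(-.137,.026),.118],10.1)
s=snap('side');t=snap('top')
B=t['frame'][225:290,175:240];B=cv2.resize(B,(300,300),interpolation=cv2.INTER_CUBIC)
S=cv2.resize(s['frame'][150:250,230:400],(500,294),interpolation=cv2.INTER_CUBIC);S=np.vstack([S,np.zeros((6,500,3),np.uint8)])
H=cv2.resize(t['frame'][130:270,270:400],(278,300),interpolation=cv2.INTER_CUBIC)
o=np.zeros((600,800,3),np.uint8);o[:300,:500]=S;o[:300,500:]=B;o[300:,:278]=H;cv2.imwrite('pics/g7.png',o)
E
```

```text
tcp_pos: [0.4647, 0.306, 0.0022]
clock: 32.98
tcp_pos: [0.4668, 0.3088, 0.1336]
eef_rot: [0.765, -0.644, 0.0, -0.005]
ft_force: [0.1, 0.5, 0.7]
gripper_width: 0.0449
grip_force: 0.0
far wall len 0.1834887289243752 near 0.18447841918249183 y len 0.22233825755284192 0.22025763919597358
yaw 10.140396793383696 deck_edge [0.59008728 0.02663554]
turn -0.3 shift [273.6  65.2  13.5] clock 32.98 J6 -0.77
```

View pics/g7.png

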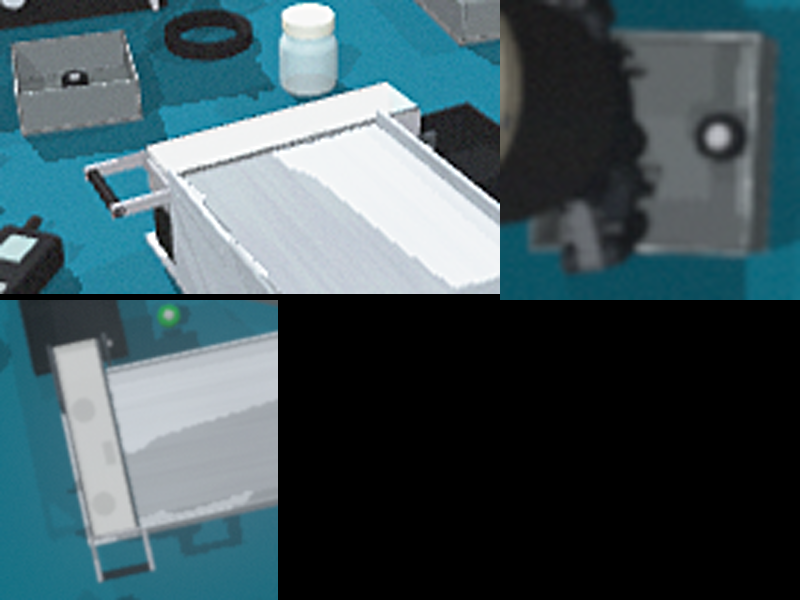

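The lid is shut flat over the trough, with the feet visible through it. One foot shows in the bin in the top crop at (718,138), and one in the side crop at (75,77). The bar centre is at (126,573).

```bash
python3 - <<'E' | tail -5
from m import *
F=pickle.load(open('F0.pkl','rb'))
print('side foot',ray(F['side'],255.5,176,.012).round(3),'top foot',ray(F['top'],222.2,254.9,.012).round(3))
b=ray(F['top'],329.2,257.6,.088);print('bar',b.round(3),(T(b)*1000).round(1))
go([*W(-.138,.026),.118],10.1)
E
python3 -m pendant '[[[12,3,0,0],[25,6,0,0],[32,8,0,0],[34,8,0,0],[34,8,0,0],[34,8,0,0],[34,8,0,0],[30,8,0,0],[22,6,0,0],[12,4,0,0],[4,2,0,0],[0,0,0,0]]]'; python3 -c "
from m import *
go([*W(-.138,.026),.03],10.1)"|tail -1
```

```text
far wall len 0.1834887289243752 near 0.18447841918249183 y len 0.22233825755284192 0.22025763919597358
yaw 10.140396793383696 deck_edge [0.59008728 0.02663554]
side foot [0.469 0.369 0.012] top foot [0.465 0.305 0.012]
bar [0.447 0.027 0.088] [-140.4   25.8]
turn -0.4 shift [272.2  63.7  10.1] clock 33.08 J6 -0.77
clock: 34.08
tcp_pos: [0.4417, 0.0247, 0.1264]
eef_rot: [0.764, -0.645, -0.0, 0.0]
ft_force: [0.1, 1.4, 0.1]
gripper_width: 0.0454
grip_force: 0.0
turn -0.5 shift [-1.7 -8.5 96.4] clock 34.08 J6 -0.34
```

```bash
python3 -m pendant '[[[-2,-6,10,0],[0,0,25,0],[0,0,25,0],[0,0,20,0],[0,0,10,0],[0,0,6,0],[0,0,0,0]]]'|grep -E 'tcp|ft'; python3 -m pendant '[[[0,0,0,0],[0,0,0,0],[0,0,0,0],[0,0,0,0],[0,0,0,0]]]' -1 25; python3 - <<'E' | tail -9
from m import *
s=arm.state();print('T',(T(s['tcp_pos'])*1000).round(1))
p0=.089;prev=None
for th in np.arange(0,1.01,.125):
    q=np.array([-270*np.cos(p0+th),270*np.sin(p0+th)])
    if prev is not None: print(round(th,3),(q-prev).round(1))
    prev=q
E
```

```text
tcp_pos: [0.4473, 0.0291, 0.0295]
ft_force: [0.2, 0.4, -0.6]
clock: 35.08
tcp_pos: [0.4499, 0.0295, 0.0319]
eef_rot: [0.765, -0.645, 0.001, -0.002]
ft_force: [5.8, -0.1, -3.9]
gripper_width: 0.0088
grip_force: 25.3
T [-137.5   27.5]
0.125 [ 5.1 33.3]
0.25 [ 9.2 32.4]
0.375 [13.2 31. ]
0.5 [16.9 29.2]
0.625 [20.5 26.8]
0.75 [23.6 24.1]
0.875 [26.5 20.9]
1.0 [28.9 17.5]
```

```bash
python3 -m pendant '[[[0,-2,-13,0],[0,-3,-20,0],[0,-4,-16,0],[0,-5,-16,0],[0,-6,-16,0],[0,-7,-15,0],[0,-4,-8,0],[0,-4,-7,0],[0,-4,-7,0],[0,-5,-7,0],[0,0,0,0]]]'; python3 -c "
from m import *
s=arm.state();print('T',(T(s['tcp_pos'])*1000).round(1))"|tail -1
```

```text
clock: 36.0
tcp_pos: [0.4925, 0.0373, 0.157]
eef_rot: [0.764, -0.645, 0.0, -0.001]
ft_force: [3.1, 4.8, -4.8]
gripper_width: 0.0089
grip_force: 25.2
T [-94.2  27.6]
```

```bash
python3 -m pendant '[[[0,-5,-7,0],[0,-5,-7,0],[0,-5,-7,0],[0,-5.5,-6,0],[0,-6,-6,0],[0,-6,-6,0],[0,-6,-6,0],[0,-6,-6,0],[0,0,0,0],[0,0,0,0]]]'|grep -E 'tcp|ft|width'; python3 -m pendant '[[[0,-6,-6,0],[0,-6.5,-5,0],[0,-7,-5,0],[0,-7,-5,0],[0,-7,-5,0],[0,-7,-4.5,0],[0,-7.5,-4,0],[0,-7.5,-4,0],[0,0,0,0],[0,0,0,0],[0,0,0,0],[0,0,0,0]]]'|grep -E 'clock|tcp|ft|width'; python3 - <<'E'
from m import *
s=arm.state();print('T',(T(s['tcp_pos'])*1000).round(1))
f=snap('side','s8.png');f=snap('top','t8.png')
E
```

```text
tcp_pos: [0.5334, 0.0445, 0.2072]
ft_force: [-7.2, 6.5, 5.1]
gripper_width: 0.0089
clock: 37.83
tcp_pos: [0.5886, 0.054, 0.2468]
ft_force: [-7.5, 6.9, 9.3]
gripper_width: 0.0087
far wall len 0.1834887289243752 near 0.18447841918249183 y len 0.22233825755284192 0.22025763919597358
yaw 10.140396793383696 deck_edge [0.59008728 0.02663554]
T [ 3.3 27.2]
```

```bash
cat > box.py <<'E'
from m import *
def chk(n,tag):
    f=pickle.load(open('F0.pkl','rb'))[n];a=cv2.imread(f'pics/{tag}.png')
    q=np.array([proj(f,[*W(x,y),.003]) for x,y in((.122,-.034),(.242,-.034),(.242,.086),(.122,.086))])
    m=np.zeros(a.shape[:2],np.uint8);cv2.fillPoly(m,[q.round().astype(int)],1)
    for nm,im in(('before',f['frame']),('now',a)):
        g_=cv2.cvtColor(im,cv2.COLOR_BGR2GRAY)
        k,l,st,ce=cv2.connectedComponentsWithStats(((g_>75)&(m>0)).astype(np.uint8))
        print(n,nm,[(st[i,4],ce[i].round().tolist(),(T(ray(f,*ce[i],.013))*1000).round().tolist()) for i in range(1,k) if st[i,4]>2])
E
python3 - <<'E' | tail -4
from box import *
chk('side','s8');chk('top','t8')
E
```

```text
side before [(np.int32(641), [375.0, 212.0], [150.0, 10.0])]
side now [(np.int32(735), [375.0, 212.0], [149.0, 10.0]), (np.int32(16), [384.0, 201.0], [202.0, 43.0])]
top before [(np.int32(353), [304.0, 158.0], [136.0, 38.0]), (np.int32(12), [320.0, 150.0], [148.0, -11.0]), (np.int32(3), [327.0, 159.0], [119.0, -23.0])]
top now [(np.int32(40), [310.0, 131.0], [203.0, 7.0]), (np.int32(325), [304.0, 141.0], [180.0, 28.0]), (np.int32(37), [283.0, 133.0], [214.0, 78.0]), (np.int32(5), [285.0, 156.0], [150.0, 85.0]), (np.int32(3), [331.0, 158.0], [120.0, -33.0])]
```

```bash
python3 -m pendant '[[[0,-7,-4,0],[0,-8,-4,0],[0,-8,-3,0],[0,-7,-2.5,0],[0,-6,-2,0],[0,0,0,0],[0,0,0,0],[0,0,0,0],[0,0,0,0],[0,0,0,0],[0,0,0,0]]]'|grep -E 'clock|tcp|ft|width'; python3 -m pendant '[[[0,6,2,0],[0,7,2.5,0],[0,8,3,0],[0,8,4,0],[0,7,4,0],[0,14,8.5,0],[0,14,10,0],[0,13.5,11,0],[0,12,12,0],[0,12,12,0],[0,11,13,0],[0,10,13,0]]]'|grep -E 'clock|tcp|ft|width'; python3 -c "
from m import *
s=arm.state();print('T',(T(s['tcp_pos'])*1000).round(1))"|tail -1
```

```text
clock: 38.85
tcp_pos: [0.6248, 0.0604, 0.2627]
ft_force: [-4.9, 6.7, 8.7]
gripper_width: 0.0088
clock: 39.85
tcp_pos: [0.5004, 0.0373, 0.1653]
ft_force: [-9.3, 2.3, 5.2]
gripper_width: 0.0089
T [-86.4  26.3]
```

```bash
python3 -m pendant '[[[0,13,9,0],[0,9,14,0],[0,8,15,0],[0,7,15,0],[0,6,16,0],[0,5,16,0],[0,4,16,0],[0,3,14,0],[0,2,10,0],[0,0.5,6,0],[0,0,3,0],[0,0,0,0]]]'; python3 -c "
from m import *
s=arm.state();print('T',(T(s['tcp_pos'])*1000).round(1))"|tail -1
```

```text
clock: 40.85
tcp_pos: [0.4501, 0.0282, 0.0322]
eef_rot: [0.765, -0.644, 0.001, -0.001]
ft_force: [9.9, -8.3, -3.0]
gripper_width: 0.0086
grip_force: 26.1
T [-137.5   26.2]
```

```bash
python3 -m pendant '[[[0,0,1,0],[0,0,0,0],[0,0,0,0]]]'|grep -E 'tcp|ft'; python3 -m pendant '[[[0,0,0,0],[0,0,0,0],[0,0,0,0],[0,0,0,0],[0,0,-8,0],[0,0,-20,0],[0,0,-30,0],[0,0,-35,0],[0,0,-20,0],[0,0,0,0]]]' 0.06; python3 - <<'E'
from box import *
snap('side','s9.png');snap('top','t9.png')
chk('side','s9');chk('top','t9')
f=pickle.load(open('F0.pkl','rb'))['top']
a=cv2.cvtColor(cv2.imread('pics/t9.png'),cv2.COLOR_BGR2GRAY);b=cv2.cvtColor(f['frame'],cv2.COLOR_BGR2GRAY)
for im in (b,a):
    c=im[105:165:1,272:338:1]; print('\n'.join(''.join(' .:-=+*#%@'[min(9,v//24)] for v in r) for r in c[::1]));print('-----')
E
```

```text
tcp_pos: [0.4501, 0.0282, 0.0318]
ft_force: [9.9, -7.1, -2.6]
clock: 41.93
tcp_pos: [0.4506, 0.0296, 0.1491]
eef_rot: [0.765, -0.644, 0.002, -0.003]
ft_force: [-0.1, 1.1, 0.4]
gripper_width: 0.045
grip_force: 0.0
far wall len 0.1834887289243752 near 0.18447841918249183 y len 0.22233825755284192 0.22025763919597358
yaw 10.140396793383696 deck_edge [0.59008728 0.02663554]
side before [(np.int32(641), [375.0, 212.0], [150.0, 10.0])]
side now [(np.int32(735), [375.0, 212.0], [149.0, 10.0]), (np.int32(16), [384.0, 201.0], [202.0, 43.0])]
top before [(np.int32(353), [304.0, 158.0], [136.0, 38.0]), (np.int32(12), [320.0, 150.0], [148.0, -11.0]), (np.int32(3), [327.0, 159.0], [119.0, -23.0])]
top now [(np.int32(6), [305.0, 124.0], [226.0, 16.0]), (np.int32(30), [299.0, 135.0], [200.0, 37.0]), (np.int32(29), [320.0, 149.0], [149.0, -8.0]), (np.int32(408), [306.0, 157.0], [136.0, 31.0])]
------------------------------------------------------------------
------------------------------------------------------------------
----------------------------------=-------------------------------
--------
[... 7142 characters left out ...]
%#+-:--:::::::::--------
:-:---------:......::--+#%%%%%%%%%%%%%%%%%%#+-:--::::::::::-------
-:----------:....:.::--=#%%%%%%%%%%%%%%%%%%#+-::-:::::::::--------
:-----------::.....::--=#%%%%%%%%%%%%%%%%%%%*=-:--::::::---------=
------------::....:::--=*#%%%%%%%%%%%%%%%%%%*=-:------------==++**
-------------:....:.:--=+#%%%%%%%%%%%%%%%%%%#+=---------==++*#####
-------------:.....:::--+#%%%%%%%%%%%%%%%%%%#+=---===++**##*###***
-------------::.::..::--=#%%%%%%%%%%%%%%%%%%#+==++*###*###*****###
-------------::.::...:--=*#%%%%%%%%%%%%%%%%%%*=+*####******####%%%
--------------:.....::--=*#%%%%%%%%%%%%%%%%%%*=+*****######%%%%%%%
--------------:..::::----+#%%%%%%%%%%%%%%%%%%#++*#####%%%%%%%%%%%%
-----
```

```bash
python3 - <<'E' | tail -90
from box import *
f=pickle.load(open('F0.pkl','rb'))
def warp(n,im,x0,x1,y0,y1,z,st):
    xs=np.arange(x0,x1,st);ys=np.arange(y0,y1,st)
    M=np.array([[proj(f[n],[*W(x/1e3,y/1e3),z]) for y in ys[::-1]] for x in xs[::-1]],np.float32)
    return cv2.remap(cv2.cvtColor(im,cv2.COLOR_BGR2GRAY),M[...,0],M[...,1],cv2.INTER_LINEAR)
def show(w,lo,hi):
    for r in w: print(''.join(' .:-=+*#%@'[int(np.clip((v-lo)/(hi-lo)*9,0,9))] for v in r))
t=cv2.imread('pics/t9.png')
w=warp('top',t,-100,125,-2,56,.096,4);print('lid',w.min(),w.max(),np.percentile(w,[5,50,95]));print(w.astype(int)[::2,1:14].tolist().__str__().replace('],','],\n'))
w=warp('top',t,118,250,-45,95,.012,3);w=cv2.GaussianBlur(w,(3,3),0);print('box',np.percentile(w,[2,50,98]));show(w,22,70)
E
```

```text
far wall len 0.1834887289243752 near 0.18447841918249183 y len 0.22233825755284192 0.22025763919597358
yaw 10.140396793383696 deck_edge [0.59008728 0.02663554]
lid 54 206 [ 78. 172. 203.]
[[192, 193, 192, 192, 192, 192, 192, 193, 193, 193, 185, 130, 79],
 [200, 204, 203, 203, 203, 203, 203, 204, 203, 203, 200, 142, 79],
 [200, 203, 204, 204, 204, 203, 203, 203, 203, 203, 199, 142, 77],
 [199, 204, 204, 204, 203, 204, 204, 204, 203, 203, 195, 137, 97],
 [199, 203, 204, 204, 203, 203, 203, 204, 203, 203, 200, 141, 129],
 [198, 202, 201, 201, 201, 201, 202, 201, 202, 201, 198, 149, 150],
 [198, 202, 202, 202, 202, 201, 201, 202, 202, 202, 195, 144, 158],
 [198, 202, 202, 202, 201, 201, 202, 202, 202, 202, 200, 148, 156],
 [200, 203, 203, 202, 202, 202, 202, 203, 202, 202, 200, 150, 144],
 [199, 203, 203, 202, 202, 202, 202, 202, 202, 202, 197, 145, 155],
 [198, 202, 203, 203, 202, 202, 202, 202, 202, 202, 200, 151, 148],
 [199, 202, 203, 202, 202, 202, 203, 202, 202, 203, 200, 153, 155],
 [198, 203, 202, 203, 202, 202, 202, 202, 202, 202, 198, 151, 139],
 [197, 202, 202, 202, 202, 202, 
[... 2360 characters left out ...]
@@@@@@@@@@@%%@@@#*****#%@@@@
@@*=====*%@@@@@@@@@@@@@@@@@@@@@@@@@%##***#%@@@@
@%*=====*@@@@@@@@@@@@@@@@@@@@@@@@@@@@##*##%@@@@
@@*=====*@@@@@@@@@@@@@@@@@@@@@@@@@@@@%#*##%@@@@
@@*=====*@@@@@@@@@@@@@@@@@@@@@@@@@@@@%#**#%@@@@
@@*====+*@@@@@@@@@@@@@@@@@@@@@@@@@@@@%***#%@@@@
@@*====+*@@@@@@@@@@@@@@@@@@@@@@@@@@@@#***#%@@@@
@@*====+*@@@@@@@@@@@@@@@@@@@@@@@@@@%##***#@@@@@
@@*+===+*@@@@@@@@@@@@@@@@@@@@@@@@@%#*****#@@@@@
@@*====+*@@@@@@@@@@@@@@@@@@@@@@@@@%#*****#@@@@@
@@#+===+*@@@@@@@@@@@@@@@@@@@@@@@@@%#***##%@@@@@
@@%*****#@@@@@@@@@@@@@@@@@@@@@@@@@@%%%#%%@@@@@@
@@@@%@@@@@@@@@@@@@@@@@@@@@@@@@@@@@@@@@@@@@@@@@@
@@@@@@@@@@@@@@@@@@@@@@@@@@@@@@@@@@@@@@@@@@@@@@@
@@@@@@@@@@@@@@@@@@@@@@@@@@@@@@@@@@@@@@@@@@@@@@@
```

```bash
python3 -m pendant '[[[15,0,-10,0],[30,0,-10,0],[34,0,-5,0],[34,0,0,0],[34,0,0,0],[34,0,0,0],[34,0,0,0],[25,0,0,0],[12,0,0,0],[0,0,0,0],[0,0,0,0]]]'|grep -E 'clock|tcp|ft'; python3 - <<'E' | tail -75
from box import *
f=pickle.load(open('F0.pkl','rb'))
def warp(n,im,x0,x1,y0,y1,z,st):
    xs=np.arange(x0,x1,st);ys=np.arange(y0,y1,st)
    M=np.array([[proj(f[n],[*W(x/1e3,y/1e3),z]) for y in ys[::-1]] for x in xs[::-1]],np.float32)
    return cv2.remap(cv2.cvtColor(im,cv2.COLOR_BGR2GRAY),M[...,0],M[...,1],cv2.INTER_LINEAR)
t=snap('top','t10.png')['frame'];s=snap('side','s10.png')['frame']
w=warp('top',t,-100,125,-2,56,.096,4);print('lid');print(w.astype(int)[::2,1:13].tolist().__str__().replace('],','],\n'))
# raw enlarged side view of box, gray levels
c=cv2.cvtColor(s,cv2.COLOR_BGR2GRAY)[182:222,368:425];c0=cv2.cvtColor(f['side']['frame'],cv2.COLOR_BGR2GRAY)[182:222,368:425]
for a,b in zip(c0[::1],c[::1]): print(''.join(' .:-=+*#%@'[min(9,int(v)//9)] for v in a),'|',''.join(' .:-=+*#%@'[min(9,int(v)//9)] for v in b))
E
```

```text
clock: 42.95
tcp_pos: [0.4896, -0.2198, 0.1677]
ft_force: [0.5, 0.6, -0.1]
far wall len 0.1834887289243752 near 0.18447841918249183 y len 0.22233825755284192 0.22025763919597358
yaw 10.140396793383696 deck_edge [0.59008728 0.02663554]
lid
[[202, 202, 202, 202, 202, 202, 202, 202, 203, 202, 194, 132],
 [210, 213, 213, 213, 213, 213, 213, 213, 212, 213, 209, 146],
 [209, 213, 213, 213, 213, 213, 212, 213, 212, 212, 208, 146],
 [208, 213, 213, 212, 213, 213, 212, 213, 212, 213, 205, 141],
 [208, 213, 213, 212, 212, 213, 212, 213, 212, 212, 209, 146],
 [208, 211, 211, 211, 210, 210, 211, 211, 211, 210, 204, 145],
 [208, 211, 211, 212, 211, 211, 210, 211, 211, 208, 159, 94],
 [209, 212, 211, 211, 211, 211, 211, 211, 208, 151, 96, 90],
 [209, 212, 212, 212, 211, 211, 211, 210, 175, 102, 96, 96],
 [208, 212, 212, 212, 212, 211, 211, 186, 102, 99, 101, 98],
 [208, 212, 212, 212, 212, 212, 198, 133, 97, 103, 100, 103],
 [208, 212, 212, 212, 212, 209, 156, 92, 102, 103, 104, 106],
 [208, 212, 212, 212, 211, 196, 104, 97, 109, 107, 107, 108],
 [207, 212, 211, 211, 205, 151, 92, 107, 108, 108, 1
[... 4915 characters left out ...]
:=@@@@@@@@@@@@@@@@@@@+:--=---:-=+#%#%%%#%%#%@%@@@@ | @@@@@@@@@@@@@@@@@@@@@@@@@@@@# :=--=--=*+#@@@@@@@%@%@@@@@@
-====-::*@@@@@@@@@@@@@@@@@@@@@.:-:-+**%%%%%%%%#%#%%##@@@@ | @@@@@@@@@@@@@@@@@@@@@@@@@@@@@@ --:-++#@@@@@@@@@@@%@@%@@@@
.::-:::@@@@@@@@@@@@@@@@@@@@@@@@ -=*%##%%%#%#%%#%###%#%@@@ | @@@@@@@@@@@@@@@@@@@@@@@@@@@@@@@ =+%@@@@@@@@@@@%@@@@%@@@@@
@@@@@@@@@@@@@@@@@@@@@@@@@@@@@@@@@*#%##%%%#%##%#%#%#%%##@% | @@@@@@@@@@@@@@@@@@@@@@@@@@@@@@@@@#%@@@@%%@%@@@%%@@@@@@@@@
@@@@@@@@@@@@@@@@@@@@@@@@@@@@@@@@@@*##%%%#%%%%%#@%%%%##### | @@@@@@@@@@@@@@@@@@@@@@@@@@@@@@@@@@#%@%@%@%@@@%@@@%@@@%@%%
@@@@@@@@@@@@@@@@@@@@@@@@@@@@@@@@@@@+#%%#%%#%%###%%####%@@ | @@@@@@@@@@@@@@@@@@@@@@@@@@@@@@@@@@@*#%@@@@%@@@@%@%@%@@%@@
```

```bash
python3 -m pendant '[[[12,7,0,0],[24,14,0,0],[28,16,0,0],[28,16,0,0],[28,16,0,0],[28,16,0,0],[28,16,0,0],[28,16,0,0],[24,14,0,0],[12,7,0,0],[0,0,0,0],[0,0,0,0]]]'|grep -E 'clock|tcp|ft'; python3 - <<'E' | tail -90
from box import *
f=pickle.load(open('F0.pkl','rb'))
def warp(n,im,x0,x1,y0,y1,z,st):
    xs=np.arange(x0,x1,st);ys=np.arange(y0,y1,st)
    M=np.array([[proj(f[n],[*W(x/1e3,y/1e3),z]) for y in ys[::-1]] for x in xs[::-1]],np.float32)
    return cv2.remap(cv2.cvtColor(im,cv2.COLOR_BGR2GRAY),M[...,0],M[...,1],cv2.INTER_LINEAR)
t=snap('top','t11.png')['frame'];s=snap('side','s11.png')['frame']
w=warp('top',t,-100,125,-2,56,.096,4);print('lid');print(w.astype(int)[::2,1:13].tolist().__str__().replace('],','],\n'))
H=cv2.cvtColor(cv2.imread('pics/g7.png'),cv2.COLOR_BGR2GRAY)[300:600,:278]
full=np.zeros((400,640,3),np.uint8);full[130:270,270:400]=cv2.resize(H,(130,140),interpolation=cv2.INTER_AREA)[...,None]
w=warp('top',full,-100,125,-2,56,.096,4);print('lid before pour');print(w.astype(int)[::2,1:13].tolist().__str__().replace('],','],\n'))
E
```

```text
clock: 44.05
tcp_pos: [0.395, -0.4789, 0.1686]
ft_force: [-0.1, 0.4, -0.4]
far wall len 0.1834887289243752 near 0.18447841918249183 y len 0.22233825755284192 0.22025763919597358
yaw 10.140396793383696 deck_edge [0.59008728 0.02663554]
lid
[[192, 193, 191, 191, 192, 192, 192, 192, 192, 192, 184, 130],
 [199, 203, 203, 202, 203, 202, 202, 203, 203, 202, 200, 141],
 [199, 204, 203, 203, 202, 203, 203, 203, 203, 203, 198, 141],
 [198, 203, 203, 203, 203, 202, 203, 203, 203, 203, 194, 136],
 [199, 202, 203, 203, 202, 202, 203, 203, 202, 203, 200, 140],
 [198, 201, 202, 202, 201, 201, 201, 201, 201, 201, 198, 150],
 [197, 201, 201, 201, 201, 201, 201, 202, 201, 201, 195, 144],
 [198, 202, 201, 201, 201, 201, 202, 202, 201, 201, 199, 148],
 [199, 202, 202, 202, 202, 202, 202, 202, 202, 202, 199, 150],
 [198, 203, 202, 202, 202, 202, 202, 202, 202, 202, 197, 147],
 [198, 202, 203, 202, 202, 202, 202, 203, 202, 202, 200, 151],
 [198, 202, 202, 202, 202, 202, 203, 202, 202, 202, 200, 154],
 [198, 202, 202, 202, 202, 202, 203, 203, 202, 202, 198, 151],
 [198, 202, 202, 202, 202, 202, 202, 203, 
[... 2108 characters left out ...]
, 154],
 [196, 201, 201, 202, 202, 201, 202, 202, 201, 201, 199, 156],
 [196, 201, 201, 202, 201, 201, 202, 202, 202, 202, 199, 149],
 [196, 200, 202, 202, 202, 201, 202, 203, 201, 202, 200, 152],
 [195, 200, 198, 196, 193, 196, 201, 202, 202, 201, 200, 157],
 [191, 189, 184, 185, 185, 185, 189, 198, 202, 202, 199, 150],
 [191, 186, 184, 184, 185, 185, 186, 196, 201, 201, 200, 153],
 [196, 196, 189, 186, 185, 188, 195, 201, 202, 201, 199, 159],
 [194, 201, 201, 201, 201, 201, 202, 202, 202, 201, 200, 155],
 [194, 201, 201, 202, 202, 201, 202, 202, 202, 202, 200, 156],
 [163, 172, 178, 180, 179, 179, 181, 182, 180, 179, 179, 167],
 [175, 171, 173, 172, 166, 153, 138, 137, 137, 135, 137, 132]]
```

```bash
python3 - <<'E' | tail -60
from box import *
F=pickle.load(open('F0.pkl','rb'))
for n,t in(('top','t11'),('side','s11')):
    f=F[n];a=cv2.GaussianBlur(cv2.imread(f'pics/{t}.png'),(3,3),0).astype(int);b=cv2.GaussianBlur(f['frame'],(3,3),0).astype(int)
    d=(np.abs(a-b).max(2)>28).astype(np.uint8);k,l,st,ce=cv2.connectedComponentsWithStats(d)
    for i in range(1,k):
        if st[i,4]>12: print(n,st[i].tolist(),'T',(T(ray(f,*ce[i],.01))*1000).round().tolist())
# box floor contrast, smoothed
im=cv2.cvtColor(cv2.imread('pics/t11.png'),cv2.COLOR_BGR2GRAY);c=cv2.GaussianBlur(cv2.createCLAHE(8,(4,4)).apply(im[112:152,275:330]),(3,3),0)
for r in c: print(''.join(' .:-=+*#%@'[int(v)*9//255] for v in r))
E
```

```text
side [188, 120, 11, 14, 32] T [-142.0, 893.0]
side [179, 122, 6, 6, 18] T [-187.0, 963.0]
side [206, 129, 6, 3, 13] T [-97.0, 849.0]
side [220, 138, 23, 18, 157] T [-60.0, 624.0]
side [204, 144, 23, 11, 198] T [-121.0, 636.0]
side [192, 148, 14, 15, 115] T [-184.0, 626.0]
side [41, 158, 12, 10, 42] T [-659.0, 812.0]
side [292, 159, 17, 5, 55] T [107.0, 392.0]
side [16, 164, 14, 13, 67] T [-728.0, 777.0]
side [45, 168, 29, 44, 178] T [-595.0, 562.0]
side [42, 177, 12, 13, 39] T [-639.0, 624.0]
side [54, 194, 7, 9, 27] T [-607.0, 511.0]
side [382, 200, 6, 4, 21] T [205.0, 47.0]
side [363, 208, 19, 15, 200] T [137.0, 7.0]
side [375, 225, 19, 17, 224] T [121.0, -73.0]
side [227, 229, 16, 11, 110] T [-200.0, 94.0]
side [339, 240, 19, 19, 246] T [13.0, -84.0]
side [95, 277, 16, 22, 156] T [-488.0, 43.0]
side [99, 285, 36, 28, 275] T [-461.0, 4.0]
side [0, 385, 11, 15, 82] T [-624.0, -142.0]
+++++++++++***************++**++++=====--:::-=+**++++++
+++++++++++**************+++++++====---:::.::=+++++++++
++++++++++++**********+*+++====----::::.....:-==++++===
+++++++++++++***++++++++==----::::
[... 1337 characters left out ...]
:::::------------:::::::-=++
+++++=:.............:::::-::::::------------:::::::-==+
+++++=-.............::::::::::::::--------::::::::::-==
+++++=-:............:::::----::::::----:::::::::::::-==
+++++=-:...........:::-::-----::::::::::::::::::::::-==
++++++=-:........:::::--------::::::::::::--::::::::-==
++++++=-:......::::::::-------::..::::::::-=-::::::::-=
++++++=-:..::::::::::::------:::..:::::::-=+=-::::.::-=
+++**+=-:..::::.:::::::-----:::::::---==--=+==-:::.::--
*++**++=:...:::.:::::::----------===++*+====+++=::.:::-
++++**+=-:..::::::::::----====+++***###*+===+**+-....:-
++++**+=-::::::::-----==++++***#####%%##+=-=+**+-....::
++++**+=-:::::::-==-==++****#####%%%%%%#*=-=+**+:....::
```

```bash
python3 - <<'E' | tail -30
from box import *
F=pickle.load(open('F0.pkl','rb'))
f=F['top'];a=cv2.GaussianBlur(cv2.imread('pics/t11.png'),(3,3),0).astype(int);b=cv2.GaussianBlur(f['frame'],(3,3),0).astype(int)
d=(np.abs(a-b).max(2)>28).astype(np.uint8);k,l,st,ce=cv2.connectedComponentsWithStats(d)
for i in range(1,k):
    x,y=ce[i]
    if st[i,4]>12 and 170<x<530 and 80<y<310: print(st[i].tolist(),'T',(T(ray(f,*ce[i],.01))*1000).round().tolist(),'mean',a[l==i].mean().round(),b[l==i].mean().round())
# residual map of box after removing smooth background
g_=cv2.cvtColor(cv2.imread('pics/s11.png'),cv2.COLOR_BGR2GRAY).astype(np.float32)-cv2.cvtColor(F['side']['frame'],cv2.COLOR_BGR2GRAY)
g_=cv2.GaussianBlur(g_,(3,3),0)[188:216,372:415]
for r in g_: print(''.join('#' if v>9 else '+' if v>3 else '=' if v<-7 else '-' if v<-3 else '.' for v in r))
E
```

```text
[217, 249, 12, 11, 88] T [-73.0, 295.0] mean 79.0 107.0
[195, 250, 12, 11, 87] T [-63.0, 352.0] mean 51.0 97.0
#+........--........--===============-=====
#+........--........---====================
#..................----====================
#...++.............-=-.-===================
#.-..........+.-...---.----================
#.-................---.--..---=============
#..+++........+.....-..--.....-============
#+###+....+..............---...-===========
#+###+...++.--..........-----..----========
##++++..............++..........---========
##+++++....-.....+.++....++++...--.-=======
#####++..+#####.........++###++.-...-======
######+.+#######+.......+++##+.----.---====
######+.+#######+....+.....++.-------..--==
#######++#######..-..+........---..-----.-=
#########+######.--.....-=----.-....----..-
#########+-.++..--......-=----.............
##########+-===---...++.--==--.............
+###########+.-==-....+.-=====-............
##+##########+.-=--.....-======............
##############.--=---....===---.......++...
##############+.--=--.....-............++..
###############..---..++................+..
###############.....++..........-........++
#######+#######.....++.........---.........
#######+#######.................-..........
#######+#######...................++...+...
#######+#######.............+.--.......+...
```

```bash
python3 - <<'E'
from box import *
F=pickle.load(open('F0.pkl','rb'))
for n,sl in(('top',(slice(112,156),slice(273,335))),('side',(slice(188,216),slice(368,420)))):
    A=np.mean([cv2.cvtColor(snap(n)['frame'],cv2.COLOR_BGR2GRAY).astype(float) for _ in range(16)],0)[sl]
    np.save(n+'_avg.npy',A)
    lo,hi=(40,75) if n=='top' else (15,50)
    print(n)
    for r in A: print(''.join(' .:-=+*#%@'[int(np.clip((v-lo)/(hi-lo)*9,0,9))] for v in r))
a=cv2.GaussianBlur(cv2.imread('pics/t11.png'),(3,3),0).astype(int);f=F['top'];b=cv2.GaussianBlur(f['frame'],(3,3),0).astype(int)
d=(np.abs(a-b).max(2)>28).astype(np.uint8);k,l,st,ce=cv2.connectedComponentsWithStats(d)
for i in range(1,k):
    x,y=ce[i]
    if st[i,4]>12 and 170<x<480 and 80<y<280: print(st[i].tolist(),(T(ray(f,*ce[i],.01))*1000).round().tolist(),a[l==i].mean().round(),b[l==i].mean().round())
print(arm.state()['clock'])
E
```

```text
far wall len 0.1834887289243752 near 0.18447841918249183 y len 0.22233825755284192 0.22025763919597358
yaw 10.140396793383696 deck_edge [0.59008728 0.02663554]
top
@@@@@@@@@@@@@@@@@@@@@@@@@@@@@@@@@@@@@@@@%#+=--=%@@@@@@@@@%%%%@
@@@@@@@@@@@@@@@@@@@@@@@@@@@@@@@@@@%%#+==-::...-+%@@%%%%%%%%%%@
@@@@@@@@@@@@@@@@@@@@@@@@@@@@@%%%*+--::........:=*%%%%%%%%%%%%@
@@@@@@@@@@@@@@@@@@@@@@@@@@@*+=-::............::-*#%%%%%#%%%%%@
@@@@@@@@@@@@@@@@@@@%%%%*=+=:..     .......:::::-*##%%%%%%%%%%%
@@@@@@@@@@@@@@@@@@*==-:...        ....:::::::::-+###%%%%%%%%%%
@@@@@@@@@@%%%#*=+-..          ....:.:::::::::::-=*#%%%%%%%%%%%
@@@@@@%@%*=-::.            .....::::::...:....::=*#%%%%%%%%%%%
@@@@#+=-:.              ......:::::::........:::-*#%%#%%%%%%%%
@@@#-               .......::::::::::.......::::-+#%%%%%%%%%%%
@@@#:              ........::.:--::::........:.:-=*%%%%%%%%%%%
@@@%:             ..........::-@%-:::.....:.:::::-*#%%%%%%%%%%
@@@@+             .......:.:::-@@%-.......::.::::-*#%%%%%%%%%%
@@@@*.            .......:::::-#@@+:.....::::::-:-+#%%%%%%%%%%
@@@@#:             .....:::::::-*%+......:::::----=#%%
[... 3228 characters left out ...]
@@@@@@@@@@@@@@@@@ :===+=+=+===++=:=%@@@@@@@
@@@@@@@@@@@@@@@@@@@@@@@@@@@@ -==+++==*=-+#%@@@@@@@@@
[296, 132, 7, 7, 37] [201.0, 38.0] 118.0 47.0
[290, 147, 43, 93, 2017] [40.0, 35.0] 188.0 134.0
[357, 160, 17, 14, 182] [79.0, -116.0] 203.0 128.0
[385, 160, 16, 13, 149] [64.0, -188.0] 190.0 120.0
[321, 164, 54, 50, 1263] [32.0, -46.0] 206.0 126.0
[397, 195, 17, 13, 166] [-33.0, -198.0] 206.0 132.0
[366, 206, 17, 13, 166] [-45.0, -114.0] 206.0 134.0
[333, 216, 5, 16, 29] [-54.0, -7.0] 204.0 172.0
[459, 223, 28, 39, 561] [-176.0, -341.0] 73.0 135.0
[307, 226, 3, 13, 16] [-62.0, 66.0] 124.0 144.0
[217, 249, 12, 11, 88] [-73.0, 295.0] 79.0 107.0
[195, 250, 12, 11, 87] [-63.0, 352.0] 51.0 97.0
45.75
```

```bash
python3 -c "
from bench import arm
print(arm.sign_off())"
```

```text
the job is handed in; nothing more can be done
None
```

The job is handed in at about 46 s of the 72 s, but the third foot in the set box is my reading of a faint disc on black: the trough showed empty, no foot showed on the bench, and one foot is clearly seen face-up with a second apparently on edge; the pack is on the pad, both spares are in the stock bin, and the trough is home with its lid shut.

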